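Load jars on a tray and latch it in its carrying frame

TASK

Get the finished black-lidded jars ready to be carried away: stand all of them upright in the empty steel tray with the bail handle while it is still on the open table, then slide the loaded tray fully home into the steel carrying frame, its rim in the side slots, and swing the flat latch closed across the mouth behind it. The latch is in the way at first, so swing it open on its pin beforehand; leave the open jar, the bottles and the beaker where they stand.

Things in the scene. Friction and masses are not known exactly. Their poses are not given: they have to be found in the camera images.
- carrier: fixed carrying frame of stainless steel, open on top and in front. Origin: centre of its underside, on the table; x is the direction in which the tray slides in, y across, z up. Mouth at x = -122 mm, inner face of the back plate (60 mm tall) at x = +118 mm. No floor: the tray slides along the table. A folded-down carrying bail lies round the back at 43 mm height, out to x = +170 mm
- carrier_mouth (a point): centre of the frame's mouth, 25 mm over the table; axes as the frame's. Side plates 46 mm tall, inner faces at y = +-88 mm; over the first 30 mm they flare out to about +-100 mm. Further in, inward lips (edges at y = +-78 mm) leave a slot 20 to 31 mm over the table for the tray's rim
- carrier_home (a point): where point tray_mid lies when the tray is fully home, touching the back plate (125 mm in from the mouth, 13 mm over the table); axes as the frame's
- latch_pin (a point): the latch's vertical pivot pin, fixed at one side of the frame's mouth (at x = -124, y = -108, z = 31 mm in the frame's axes), at the latch's mid-height; pin 52 mm tall; axes as the frame's
- latch (a joint): angle of the flat latch about its pin, rad: 0 = closed, lying across the mouth along the frame's +y from the pin; grows as it swings out (anticlockwise from above); 1.57 = straight out along the frame's -x; stop at 1.9. From about 1.45 on it is clear of the tray. Starts at 0 to 0.5, in the tray's way. Friction-held (0.12 N m): it stays where it is left
- latch_mid (a point): point on the latch 55 mm out from the pin, at mid-height. The latch is a steel strip on edge, 6 mm thick, 26 mm high (18 to 44 mm over the table), reaching 113 mm from the pin to a round end. Closed fingertips put down behind it, inside the mouth, push it open; from outside they push it closed. y points out along the strip, x is normal to it (into the frame when closed)
- tray_mid (a point): loose stainless tray, 230 (x) by 170 mm (y) over its rim, 26 mm deep, 300 g; this point is its centre, 13 mm over its underside. Floor 3 mm thick, 204 by 144 mm inside; flat rim 10 mm wide, its top 26 mm up. x points from the handle end to the end that goes in first. Slides on the table with friction of about 0.6
- tray_handle (a point): middle of the grip bar of the tray's handle, an upright loop fixed on the rim of the -x end: round bar 9 mm thick and 72 mm long along the tray's y, 55 mm over the tray's underside, 109 mm from the tray's centre, on legs of the same bar at its ends; axes as the tray's
- jar1_mid (a point): finished jar: clear glass with pale salts, black screw lid; a squat cylinder 50 mm in diameter and 50 mm tall (lid the top 15 mm, 49 mm across), about 100 g; this point lies on its axis, half-way up (25 mm over its foot); z is up along the axis. 3 to 5 of the jars are present, the others are None
- jar2_mid (a point): finished jar: clear glass with pale salts, black screw lid; a squat cylinder 50 mm in diameter and 50 mm tall (lid the top 15 mm, 49 mm across), about 100 g; this point lies on its axis, half-way up (25 mm over its foot); z is up along the axis. 3 to 5 of the jars are present, the others are None
- jar3_mid (a point): finished jar: clear glass with pale salts, black screw lid; a squat cylinder 50 mm in diameter and 50 mm tall (lid the top 15 mm, 49 mm across), about 100 g; this point lies on its axis, half-way up (25 mm over its foot); z is up along the axis. 3 to 5 of the jars are present, the others are None
- jar4_mid (a point): finished jar: clear glass with pale salts, black screw lid; a squat cylinder 50 mm in diameter and 50 mm tall (lid the top 15 mm, 49 mm across), about 100 g; this point lies on its axis, half-way up (25 mm over its foot); z is up along the axis. 3 to 5 of the jars are present, the others are None
- jar5_mid (a point): finished jar: clear glass with pale salts, black screw lid; a squat cylinder 50 mm in diameter and 50 mm tall (lid the top 15 mm, 49 mm across), about 100 g; this point lies on its axis, half-way up (25 mm over its foot); z is up along the axis. 3 to 5 of the jars are present, the others are None
- open_jar_mid (a point): jar without a lid, half filled, not to be moved: 50 mm in diameter, 43 mm tall; this point half-way up
- oil_bottle_mid (a point): small amber oil bottle with black cap, not to be moved: 33 mm in diameter, 80 mm tall; this point half-way up
- beaker_mid (a point): glass beaker, not to be moved: 66 mm across the rim, 75 mm tall; this point half-way up
- tonic_mid (a point): amber bottle with white cap, not to be moved: 48 mm in diameter, 125 mm tall; this point half-way up
- base_oil_mid (a point): amber bottle with clear cap, not to be moved: 48 mm in diameter, 125 mm tall; this point half-way up
Mind the look-alikes: they are no part of the job. What is shaped like the part that bears jar1_mid but blue, pink or yellow is not meant.

How it is judged:
By the outcome, as a careful person would: the job done as asked, in the order asked, and still so for the second after the job is handed in, with the robot touching nothing.
Of jar1, jar2, jar3, jar4, jar5 only 3 to 5 are there at a start; the rules pass over those that are not, and their reading is None.
At some moment in a run one of jar1, jar2, jar3, jar4, jar5 may be knocked a few centimetres aside while the robot is not near it.
It also fails if it takes over 210 s, if anything falls off the work surface, if the arm or the gripper's body presses on something with over 40 N, if the wrist force passes 120 N, or if a joint passes its speed limit or range.

ROBOT

A 6-joint arm with a two-finger parallel gripper is mounted at the origin on the work surface. World frame = base frame: x ahead of the robot, y to its left, z up, the work surface at z = 0. Lengths are in mm, angles in rad, forces in N, time in s.
With the tool pointing down it reaches from about 350 to 975 mm from the base axis. Payload 7.1 kg.
Tool frame: the origin (TCP) lies midway between the tips of the shut fingers; the grasp point (between the pads) lies arm.grip_point_offset behind it (arm.grip_point_offset is the distance from the TCP to the grasp point, in mm); z points along the fingers, y is the line along which they close (so a half turn about z gives the same grasp; the last joint's range is limited). The gripper opens to 88 mm and grips with 3 to 60 N. Pads are 20 mm wide; open, the fingers measure 115 mm over their backs; the gripper's body (75 mm by 178 mm) begins 61 mm behind the grasp point.
Start: joints at [-1.201, 0.423, 1.63, -0, 1.089, -0.019], TCP at [236.94, -578.329, 222.675] pointing down, gripper open.
Joint ranges: [-3, 3], [-0.9, 2.11], [0.09, 2.58], [-1.31, 4.45], [0.11, 2.69], [-2.54, 2.54]. Speed limits (rad/s): [2.39, 2.39, 3.01, 3.14, 3.14, 3.14].

INTERFACE

Orientations are given as a 3x3 rotation matrix whose columns are the frame's x, y, z axes.
In Python, from cell import arm gives the robot as it stands.
- The arm moves only by the tool step_arm, never from a script. Its argument "steps" is a list of rows, each a list of 7 numbers: the finger opening in m, from 0 to 0.0878, then the shift along the tool's x, y, z in m, then the turn, a rotation vector about the tool's x, y, z in rad. In form: [[jaw, x, y, z, wx, wy, wz], ...]. A call has 1 to 5 rows; each row shifts and turns the commanded pose from where the row before left it, along the tool's axes as they then stand; what a row does not reach is not made up. A row lasts 1/8 s, in which the tool goes at most 62.5 mm and 10.7 degrees, less where a joint would pass 70% of its speed; a pose out of reach is approached as far as the arm can. A call with a gripper value outside its range is refused whole. The fingers move at their own pace and stop on an object; the grip force is fixed at half the most. Time passes only in rows, so rows that do not move let the fingers close. It gives the time, the measured TCP pose, the force, the opening and the grip force at its end, in the units of the state.
- arm.read_state(): the state, without advancing time (a new reading comes with each control period).
- arm.snapshot(name): name is "side" or "top"; returns a dict with "frame" (400x640x3 uint8, red, green, blue), "fx", "fy", "cx", "cy" (pixels), "extrinsics" (4x4, takes a point from camera to world coordinates). Camera axes: x right, y down, z forward; pixel columns grow to the right and rows downward; lengths in mm; the calibration is good to about 2 mm. A picture is of the moment at which its call begins. There is no depth.
- arm.sign_off(): hands the job in; it is judged then, once.
Trained networks look in a picture, given as the dict that the camera call returned (one of the last four; its "shot" number tells which), for a name from the list of things; names that differ only in an ending like _2 or _b are one class to them, and where a whole thing is asked for, a point or a joint stands for the part that bears it (a point fixed in the world has none). Each returns a list of dicts, best first, with "confidence" (0 to 1); they miss things now and then, are a little off and sometimes report something else, mostly with a low value. They report only what shows in the picture. A call takes as long as a camera call. They do not tell look-alikes from the thing itself.
- arm.search_frame(picture, label): "position" ([column, row] in pixels, amid what is visible of it).
- arm.masks_of(picture, label): "region" (400x640 bool, what is visible of it) and "position" ([column, row] in pixels, amid what is visible of it).
The state is a dict: "t": time; "joint_positions": joint angles; "joint_velocities": joint speeds; "joint_efforts": joint torques, N m; "eef_pos": TCP position; "eef_rot": TCP orientation; "force": force on the tool from outside, world axes, zero at the start; "moment": the same for the moment, N m; "finger_gap": opening from 0.0 (shut) to 1.0 (fully open); "gripper_force": force on a finger pad.
Only numpy, scipy, OpenCV 4.12 (cv2) and the standard library are available. Lean on these libraries where they do the work, as an engineer would, in place of code of your own. Each camera call takes 0.05 s, during which the arm holds its last target. There are 200 camera calls.

## Working session

There is one attempt and no reset: what is moved stays moved. The work goes in short steps, Python scripts to look and compute and a tool call to move; the robot and the scene stay as the last step left them, time stands still between calls to the robot, and variables do not carry over. Pictures are saved under pics/ and viewed, at most 14 in all, crops included, and the job is handed in when it is done.

Besides the shell and the picture viewer there is one more tool, called as name([rows], argument=value, ...), one row to a line, values as JSON. step_arm: Moves the arm, as the interface text tells. Its arguments: {"type":"object","properties":{"steps":{"type":"array"}},"required":["steps"]}

```bash
ls; mkdir -p pics; python3 - <<'E'
from cell import arm
import cv2,numpy as np
s=arm.read_state();print(s['t'],s['eef_pos'],s['eef_rot'],arm.grip_point_offset)
for n in("side","top"):
    p=arm.snapshot(n);cv2.imwrite(f"pics/{n}0.png",p["frame"][:,:,::-1]);print(n,p["fx"],p["cx"],p["cy"],np.round(p["extrinsics"],3).tolist())
E
```

```text
pics
0.0 [ 236.7529865  -577.81365469  221.88914272] [[ 9.25349178e-01  3.79115496e-01 -5.82921804e-04]
 [ 3.79115944e-01 -9.25348075e-01  1.42900145e-03]
 [ 2.35102382e-06 -1.54332027e-03 -9.99998809e-01]] 18.700000000000003
side 488.05391334640547 324.58309617780355 195.37446769441155 [[-0.887, -0.331, 0.324, 76.756], [-0.463, 0.632, -0.621, 868.353], [0.001, -0.701, -0.713, 1055.416], [0.0, 0.0, 0.0, 1.0]]
top 370.39480396418907 322.46898401364535 193.7277123176423 [[-0.012, -0.994, 0.113, 406.742], [-1.0, 0.015, 0.027, 9.089], [-0.028, -0.112, -0.993, 1086.359], [0.0, 0.0, 0.0, 1.0]]
```

View pics/side0.png

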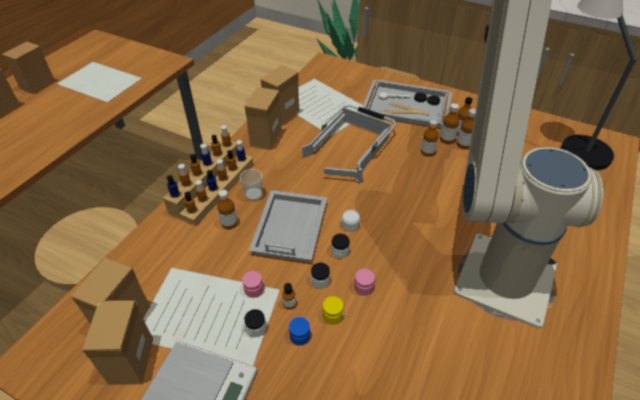

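View pics/top0.png

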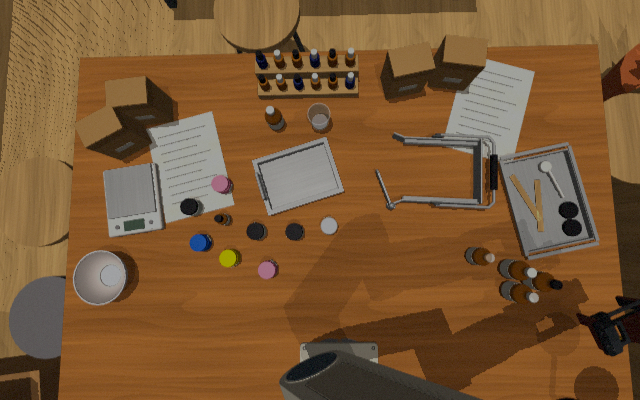

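Side view: black lids at (255,322), (320,275) and (340,245). The tray is at (290,225) with its handle at (280,250), and the frame mouth is at (330,165). Top view: black lids at (189,207), (256,231) and (294,231). The open jar is at (329,226), the oil bottle at (222,219), the latch runs (380,172)-(393,205), and the frame spans (395-495,135-208).

Candidates for a finished jar (top-view pixels):
- Black lids (189,207), (256,231) and (294,231): chosen.
- Pink (221,184) and (267,270), blue (200,242), yellow (229,258): look-alikes.
- Loose black lids in the other tray (568,210) and (571,228): not jars.
- White or open jar (329,226) and oil bottle with black cap (222,219): not jars.

```bash
cat > h.py <<'E'
from cell import arm
import cv2,numpy as np
def ray(p,uv):
    E=np.array(p["extrinsics"]);d=E[:3,:3]@np.array([(uv[0]-p["cx"])/p["fx"],(uv[1]-p["cy"])/p["fy"],1.]);return E[:3,3],d/np.linalg.norm(d)
def plane(p,uv,z):
    o,d=ray(p,uv);return (o+d*(z-o[2])/d[2])
def tri(p,u,q,v):
    a,d=ray(p,u);b,e=ray(q,v);t=np.linalg.lstsq(np.c_[d,-e],b-a,rcond=None)[0]
    x,y=a+d*t[0],b+e*t[1];return (x+y)/2,np.linalg.norm(x-y)
def proj(p,X):
    E=np.linalg.inv(np.array(p["extrinsics"]));c=E[:3,:3]@np.array(X,float)+E[:3,3]
    return np.array([p["fx"]*c[0]/c[2]+p["cx"],p["fy"]*c[1]/c[2]+p["cy"]])
def lids(p,region=None):
    """dark blobs: black lids, inside network masks of jars"""
    out=[]
    for m in arm.masks_of(p,"jar1_mid"):
        r=m["region"];f=p["frame"].astype(int)
        dark=r&(f.max(2)<60)
        out.append((round(m["confidence"],2),np.round(m["position"]).tolist(),int(r.sum()),int(dark.sum()),
          np.round([np.nonzero(dark)[1].mean(),np.nonzero(dark)[0].mean()],1).tolist() if dark.sum()>20 else None,f[r].mean(0).round().tolist()))
    return out
E
python3 - <<'E'
from h import *
T=arm.snapshot("top");S=arm.snapshot("side")
for p in(T,S):
    for l in lids(p):print(l)
    for n in("open_jar_mid","oil_bottle_mid","beaker_mid","tray_handle","tray_mid","latch","carrier","tonic_mid"):
        print(n,[(round(m["confidence"],2),np.round(m["position"],1).tolist()) for m in arm.search_frame(p,n)[:4]])
for n in("tray_mid","latch","carrier"):
    m=arm.masks_of(T,n)
    if m:
        r=m[0]["region"].astype(np.uint8)
        print(n,[plane(T,c,{"tray_mid":26,"latch":44,"carrier":46}[n]).round(1).tolist() for c in cv2.boxPoints(cv2.minAreaRect(cv2.findNonZero(r)))])
c=np.hstack([cv2.resize(T["frame"][130:290,170:350],None,fx=3,fy=3,interpolation=cv2.INTER_CUBIC)]);cv2.imwrite("pics/jars.png",c[:,:,::-1])
c=cv2.resize(T["frame"][120:220,370:505],None,fx=5.5,fy=5.5,interpolation=cv2.INTER_CUBIC);cv2.imwrite("pics/carrier.png",c[:,:,::-1])
E
```

```text
(0.69, [200.0, 245.0], 317, 40, [207.7, 241.1], [26.0, 62.0, 119.0])
(0.66, [257.0, 233.0], 279, 244, [255.5, 230.8], [38.0, 35.0, 33.0])
(0.59, [269.0, 269.0], 288, 2, None, [145.0, 96.0, 112.0])
(0.5, [222.0, 183.0], 300, 3, None, [142.0, 93.0, 108.0])
open_jar_mid [(0.75, [297.9, 176.4]), (0.68, [324.2, 224.7]), (0.5, [382.4, 186.6])]
oil_bottle_mid [(0.47, [222.0, 220.4])]
beaker_mid [(0.81, [319.2, 113.7])]
tray_handle [(0.9, [299.5, 175.2]), (0.49, [469.6, 163.8])]
tray_mid [(0.67, [297.2, 174.7])]
latch []
carrier [(0.9, [474.0, 168.2]), (0.66, [326.8, 225.4])]
tonic_mid [(0.58, [275.3, 118.7])]
(0.98, [320.0, 273.0], 455, 238, [320.0, 271.3], [64.0, 60.0, 53.0])
(0.83, [252.0, 283.0], 471, 0, None, [161.0, 101.0, 117.0])
(0.78, [299.0, 330.0], 492, 0, None, [28.0, 70.0, 138.0])
(0.69, [364.0, 280.0], 449, 0, None, [160.0, 97.0, 113.0])
(0.32, [358.0, 124.0], 2149, 122, [370.7, 118.1], [96.0, 95.0, 91.0])
open_jar_mid [(0.54, [349.6, 223.6])]
oil_bottle_mid [(0.52, [288.1, 295.1])]
beaker_mid [(0.66, [253.2, 182.8])]
tray_handle [(0.87, [291.2, 226.1])]
tray_mid [(0.91, [290.7, 226.0])]
latch [(0.64, [343.9, 171.2]), (0.19, [337.7, 248.9])]
carrier [(0.74, [358.5, 127.3])]
tonic_mid [(0.57, [226.9, 211.7]), (0.22, [359.4, 123.2])]
tray_mid [[627.7, 249.7, 26.0], [697.3, 24.0, 26.0], [534.3, -24.7, 26.0], [466.2, 196.9, 26.0]]
latch [[624.8, 245.5, 44.0], [694.2, 24.5, 44.0], [533.5, -24.4, 44.0], [465.7, 192.7, 44.0]]
carrier [[697.5, -118.9, 46.0], [690.6, -461.4, 46.0], [477.1, -447.6, 46.0], [482.0, -112.7, 46.0]]
```

View pics/jars.png

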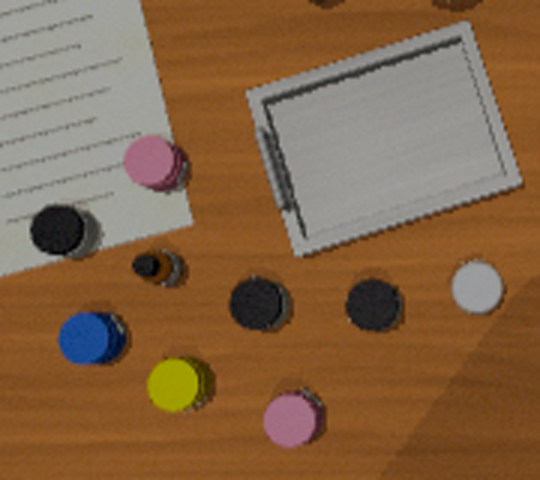

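View pics/carrier.png

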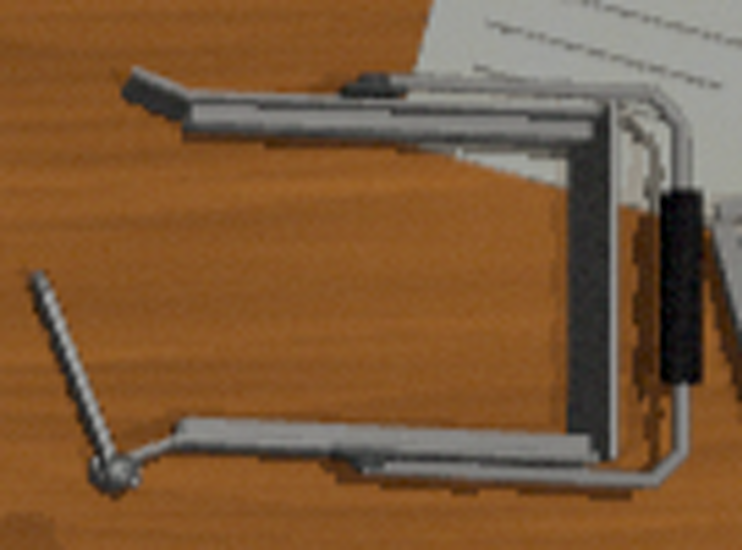

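Jars crop: three finished black-lidded jars have lid centres at crop (57,230), (257,303) and (374,305). The small black cap at (150,265) is the oil bottle. The choice of jars stands. Carrier crop: pin at (114,472), latch tip at (38,272), lip edges at rows 137 and 430, back plate at x≈612.

```bash
python3 - <<'E'
from h import *
T=arm.snapshot("top");S=arm.snapshot("side")
J=lambda c:(170+c[0]/3,130+c[1]/3); C=lambda c:(370+c[0]/5.5,120+c[1]/5.5)
f=S["frame"].astype(int).max(2)
for n,c,s in(("A",(57,230),(255,319)),("B",(257,303),(320,271)),("C",(374,305),(340,242))):
    w=f[s[1]-13:s[1]+13,s[0]-14:s[0]+14]; g=np.nonzero(w<55); sv=(s[0]-14+g[1].mean(),s[1]-13+g[0].mean())
    X,e=tri(T,J(c),S,sv);print(n,plane(T,J(c),50).round(1),plane(S,sv,44).round(1),X.round(1),e.round(1),np.round(sv))
for n,c in(("open",(477,288)),("oilcap",(147,265)),("pink",(152,163)),("pink2",(292,420)),("blue",(92,337)),("yel",(172,384))):print(n,plane(T,J(c),80 if n=="oilcap" else 50).round(1))
for n,c,z in(("tr00",(247,92),26),("tr10",(468,22),26),("tr11",(523,184),26),("tr01",(300,256),26),("h1",(264,128),59),("h2",(290,208),59)):print(n,plane(T,J(c),z).round(1))
for n,c,z in(("pin",(114,472),57),("tip",(38,272),44),("lipU1",(187,137),31),("lipU2",(590,137),31),("lipL1",(182,420),31),("lipL2",(590,436),31),
 ("plU1",(190,93),46),("plU2",(600,101),46),("plL1",(180,445),46),("plL2",(595,458),46),("bk1",(610,100),60),("bk2",(612,458),60),("bail",(682,285),43)):print(n,plane(T,C(c),z).round(1))
print([ (n,round(m["confidence"],2),np.round(m["position"],1).tolist()) for n in("latch","latch_pin","latch_mid") for m in arm.search_frame(S,n)])
c=cv2.resize(S["frame"][90:300,230:410],None,fx=3,fy=2.85,interpolation=cv2.INTER_CUBIC);cv2.imwrite("pics/side1.png",c[:,:,::-1])
E
```

```text
A [493.1 415.7  50. ] [494.1 420.8  44. ] [494.5 419.4  41.3] 1.4 [254. 319.]
B [422.1 225.2  50. ] [422.  230.3  44. ] [422.8 227.5  39.9] 1.3 [320. 271.]
C [418.8 115.8  50. ] [419.3 120.7  44. ] [419.9 117.2  39.7] 2.0 [340. 242.]
open [433.3  19.7  50. ]
oilcap [457.4 320.1  80. ]
pink [555.6 326.4  50. ]
pink2 [314.4 191.9  50. ]
blue [392.4 379.9  50. ]
yel [348.3 303.9  50. ]
tr00 [627.5 241.6  26. ]
tr10 [693.1  25.1  26. ]
tr11 [532.8 -25.6  26. ]
tr01 [466.7 189.1  26. ]
h1 [585.8 218.   59. ]
h2 [509.8 193.1  59. ]
pin [ 486.7 -152.3   57. ]
tip [ 591.8 -118.6   44. ]
lipU1 [ 664.8 -200.4   31. ]
lipU2 [ 660.7 -409.9   31. ]
lipL1 [ 515.2 -192.3   31. ]
lipL2 [ 503.7 -400.7   31. ]
plU1 [ 684.4 -199.8   46. ]
plU2 [ 676.  -410.2   46. ]
plL1 [ 500.8 -187.9   46. ]
plL2 [ 491.1 -396.7   46. ]
bk1 [ 672.8 -409.6   60. ]
bk2 [ 489.8 -399.7   60. ]
bail [ 579.5 -447.2   43. ]
[('latch', 0.64, [340.9, 173.2]), ('latch_pin', 0.93, [361.3, 125.8]), ('latch_pin', 0.3, [318.6, 275.1]), ('latch_mid', 0.78, [341.0, 173.2])]
```

View pics/side1.png

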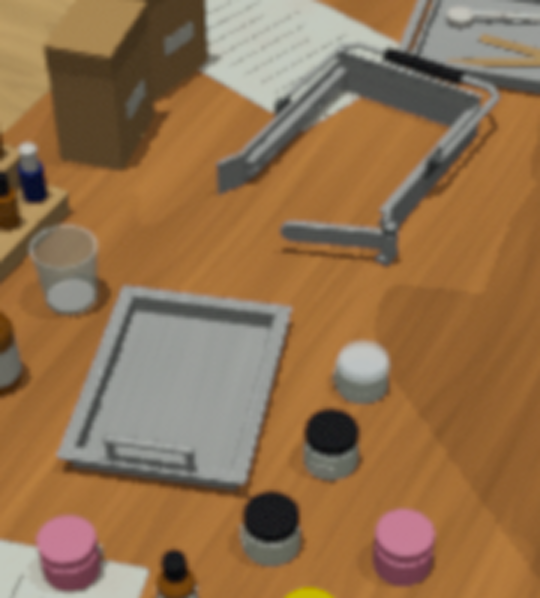

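Measured: jars at A(493,416), B(422,226) and C(419,117), with lid height about 41 to 50 mm, as expected. Tray centre is about (580,107), x-yaw -72.8°. Frame origin is about (588,-284), x-yaw -92.5°. Latch angle is about 0.35. First I move behind the latch.

step_arm([
  [0, 0.05, -0.028, 0, 0, 0, 0],
  [0, 0.05, -0.028, 0, 0, 0, 0],
  [0, 0.05, -0.028, 0, 0, 0, 0],
  [0, 0.05, -0.028, 0, 0, 0, 0],
  [0, 0.05, -0.028, 0, 0, 0, 0],
])

```text
t: 2.12
eef_pos: [416.3, -352.6, 222.9]
eef_rot: [[0.925, 0.379, 0.001], [0.379, -0.925, -0.0], [0.0, 0.001, -1.0]]
force: [0.8, -0.6, 0.3]
finger_gap: 0.47
gripper_force: 0.0
```

step_arm([
  [0, 0.05, -0.028, 0, 0, 0, 0],
  [0, 0.05, -0.028, 0, 0, 0, 0],
  [0, 0.05, -0.028, 0, 0, 0, 0],
  [0, 0.05, -0.028, 0, 0, 0, 0],
  [0, 0, 0, 0, 0, 0, -0.165],
])

```text
t: 2.75
eef_pos: [560.1, -171.5, 222.7]
eef_rot: [[0.847, 0.532, 0.001], [0.532, -0.847, 0.0], [0.001, 0.0, -1.0]]
force: [0.0, -1.1, -0.0]
finger_gap: 0.006
gripper_force: 0.0
```

step_arm([
  [0, 0, 0, 0, 0, 0, -0.165],
  [0, 0, 0, 0, 0, 0, -0.165],
  [0, 0, 0, 0, 0, 0, -0.165],
  [0, 0, 0, 0, 0, 0, -0.165],
  [0, 0, 0, 0, 0, 0, -0.165],
])

```text
t: 3.38
eef_pos: [557.8, -174.5, 222.7]
eef_rot: [[0.185, 0.983, 0.0], [0.983, -0.185, 0.0], [0.0, 0.0, -1.0]]
force: [-0.0, -0.5, 0.1]
finger_gap: 0.002
gripper_force: 0.0
```

step_arm([
  [0, 0, 0, 0, 0, 0, -0.165],
  [0, 0, 0, 0, 0, 0, -0.165],
  [0, 0, 0, 0, 0, 0, -0.165],
  [0, 0, 0, 0, 0, 0, 0],
])

```text
t: 3.88
eef_pos: [557.8, -174.6, 222.7]
eef_rot: [[-0.297, 0.955, 0.0], [0.955, 0.297, 0.0], [0.0, 0.0, -1.0]]
force: [-0.2, 0.7, -0.5]
finger_gap: 0.006
gripper_force: 0.0
```

```bash
cat >> h.py <<'E'
def yaw(): R=arm.read_state()["eef_rot"];return np.degrees(np.arctan2(R[1,0],R[0,0]))
def to(*wps,yw=None):
    """print tool-axis shifts (mm) between consecutive world waypoints, starting at the present TCP; yaw turn wz"""
    s=arm.read_state();R=np.array(s["eef_rot"]);p=np.array(s["eef_pos"])
    print("t",round(s["t"],1),"tcp",p.round(1),"yaw",yaw().round(2),"tilt",R[2].round(4),"F",np.round(s["force"],1),"gap",round(s["finger_gap"]*88,1),"gf",round(float(np.max(s["gripper_force"])),1))
    if yw is not None:
        d=-np.radians(yw-yaw());print("wz",d.round(4))
        a=np.radians(yw);R=np.array([[np.cos(a),np.sin(a),0],[np.sin(a),-np.cos(a),0],[0,0,-1]])
    for w in wps:
        w=np.array(w,float);print(w,"->",(R.T@(w-p)).round(1),"(turn first)" if yw is not None else "");p=w
E
python3 -c "
from h import *
to((561,-170,150),(561,-170,25),(556,-109,25),(533,-85,25),(502,-72,25),(502,-72,150),yw=107.2)
T=arm.snapshot('top')
for n,uv,z in(('tonic',(270,112),125),('beaker',(319,108),75)):print(n,plane(T,uv,z).round())
"
```

```text
t 3.9 tcp [ 557.8 -174.6  222.7] yaw 107.28 tilt [ 0.  0. -1.] F [-0.2  0.7 -0.5] gap 0.5 gf 0.0
wz 0.0013
[ 561. -170.  150.] -> [ 3.4  4.4 72.7] (turn first)
[ 561. -170.   25.] -> [  0.   0. 125.] (turn first)
[ 556. -109.   25.] -> [59.8 13.3  0. ] (turn first)
[533. -85.  25.] -> [ 29.7 -14.9   0. ] (turn first)
[502. -72.  25.] -> [ 21.6 -25.8   0. ] (turn first)
[502. -72. 150.] -> [   0.    0. -125.] (turn first)
tonic [739. 173. 125.]
beaker [765.  43.  75.]
```

step_arm([
  [0, 0.003, 0.004, 0.05, 0, 0, 0],
  [0, 0, 0, 0.05, 0, 0, 0],
  [0, 0, 0, 0.05, 0, 0, 0],
  [0, 0, 0, 0.03, 0, 0, 0],
  [0, 0, 0, 0.017, 0, 0, 0],
])

```text
t: 4.55
eef_pos: [560.1, -170.3, 24.0]
eef_rot: [[-0.296, 0.955, -0.002], [0.955, 0.296, 0.001], [0.001, -0.002, -1.0]]
force: [0.2, 0.0, 0.0]
finger_gap: 0.008
gripper_force: 0.0
```

step_arm([
  [0, 0.012, 0.003, 0, 0, 0, 0],
  [0, 0.012, 0.003, 0, 0, 0, 0],
  [0, 0.012, 0.003, 0, 0, 0, 0],
  [0, 0.012, 0.002, 0, 0, 0, 0],
  [0, 0.012, 0.002, 0, 0, 0, 0],
])

```text
t: 5.18
eef_pos: [555.6, -108.6, 26.3]
eef_rot: [[-0.299, 0.954, 0.001], [0.954, 0.299, -0.0], [-0.001, 0.001, -1.0]]
force: [0.2, -2.9, 0.7]
finger_gap: 0.002
gripper_force: 0.9
```

step_arm([
  [0, 0.01, -0.005, 0, 0, 0, 0],
  [0, 0.01, -0.005, 0, 0, 0, 0],
  [0, 0.01, -0.005, 0, 0, 0, 0],
  [0, 0.008, -0.009, 0, 0, 0, 0],
  [0, 0.007, -0.009, 0, 0, 0, 0],
])

```text
t: 5.8
eef_pos: [509.6, -76.0, 25.7]
eef_rot: [[-0.298, 0.954, 0.0], [0.954, 0.298, 0.0], [0.0, 0.0, -1.0]]
force: [1.5, -1.7, 0.5]
finger_gap: 0.007
gripper_force: 0.8
```

step_arm([
  [0, 0.006, -0.009, 0, 0, 0, 0],
  [0, 0, 0, 0, 0, 0, 0],
])

```text
t: 6.05
eef_pos: [498.5, -72.9, 25.6]
eef_rot: [[-0.298, 0.954, -0.002], [0.954, 0.298, 0.0], [0.001, -0.002, -1.0]]
force: [-0.1, -0.5, 0.4]
finger_gap: 0.008
gripper_force: 0.0
```

```bash
python3 -c "
from h import *
to()
T=arm.snapshot('top');c=cv2.resize(T['frame'][110:250,240:420],None,fx=3.5,fy=3.5,interpolation=cv2.INTER_CUBIC);cv2.imwrite('pics/latch1.png',c[:,:,::-1])"
```

```text
t 6.0 tcp [498.5 -72.9  25.6] yaw 107.35 tilt [ 0.001  -0.0016 -1.    ] F [-0.1 -0.5  0.4] gap 0.7 gf 0.0
```

View pics/latch1.png

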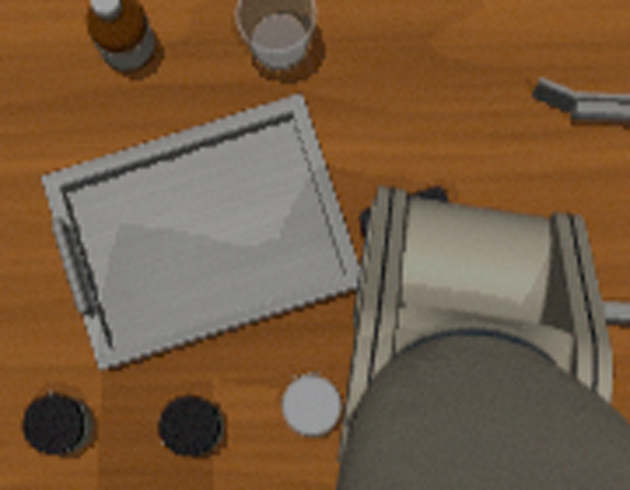

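The arm hides the latch, but the tray has not moved (corner still at (356,285) in the crop) and the jars stand undisturbed. Pushing forces of 1 to 3 N suggest that the latch swung. I lift and go to jar C.

step_arm([
  [0, 0.003, 0.003, 0, 0, 0, 0],
  [0, 0, 0, -0.05, 0, 0, 0],
  [0, 0, 0, -0.05, 0, 0, 0],
  [0.074, 0, 0, -0.05, 0, 0, 0],
  [0.074, 0.05, -0.005, 0, 0, 0, 0],
])

```text
t: 6.72
eef_pos: [486.5, -24.3, 179.8]
eef_rot: [[-0.295, 0.955, 0.01], [0.956, 0.295, -0.001], [-0.004, 0.009, -1.0]]
force: [0.3, 0.9, -0.5]
finger_gap: 0.196
gripper_force: 0.0
```

step_arm([
  [0.074, 0.05, -0.005, 0, 0, 0, 0],
  [0.074, 0.05, -0.005, 0, 0, 0, 0],
  [0.074, 0.05, -0.005, 0, 0, 0, 0],
  [0.074, 0, 0, 0, 0, 0, 0],
])

```text
t: 7.22
eef_pos: [422.0, 117.8, 175.7]
eef_rot: [[-0.303, 0.953, -0.0], [0.953, 0.303, 0.0], [0.0, -0.0, -1.0]]
force: [-0.5, -0.8, -0.4]
finger_gap: 0.649
gripper_force: 0.0
```

```bash
python3 - <<'E'
from h import *
to((419,116.5,150),(419,116.5,13),(419,116.5,130),(600,42,130),(600,42,17.5),(600,42,130),(422,225.5,130),yw=107.2)
T=arm.snapshot("top");S=arm.snapshot("side")
for l in lids(T)+lids(S):
    if l[3]>60: print(l)
c=cv2.resize(S["frame"][100:340,220:420],None,fx=3,fy=2.5,interpolation=cv2.INTER_CUBIC);cv2.imwrite("pics/side2.png",c[:,:,::-1])
E
```

```text
t 7.2 tcp [422.  117.8 175.7] yaw 107.61 tilt [ 4.e-04 -4.e-04 -1.e+00] F [-0.5 -0.8 -0.4] gap 57.1 gf 0.0
wz 0.0072
[419.  116.5 150. ] -> [-0.4 -3.3 25.7] (turn first)
[419.  116.5  13. ] -> [  0.   0. 137.] (turn first)
[419.  116.5 130. ] -> [   0.    0. -117.] (turn first)
[600.  42. 130.] -> [-124.7  150.9    0. ] (turn first)
[600.   42.   17.5] -> [  0.    0.  112.5] (turn first)
[600.  42. 130.] -> [   0.     0.  -112.5] (turn first)
[422.  225.5 130. ] -> [ 227.9 -115.8    0. ] (turn first)
(0.7, [320.0, 276.0], 464, 239, [320.0, 271.2], [69.0, 64.0, 57.0])
```

View pics/side2.png

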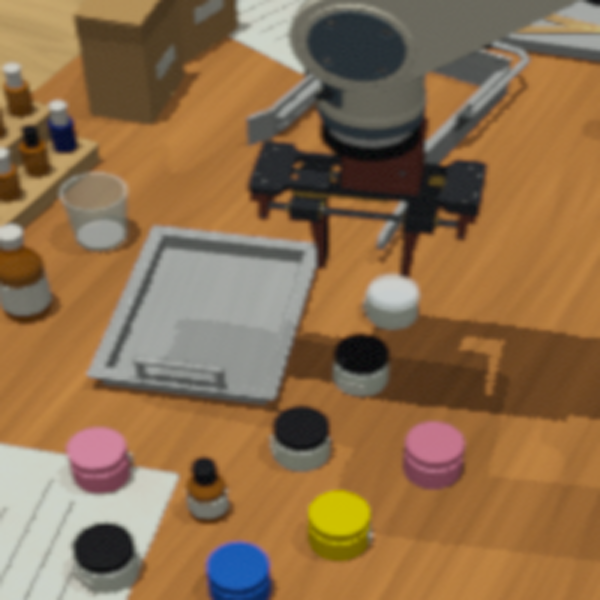

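The latch now points straight out (tip at crop (385,240), pin near (430,180)). All three jars are in place and the gripper is above jar C. I grasp it.

step_arm([
  [0.074, 0, -0.003, 0, 0, 0, 0.007],
  [0.074, 0, 0, 0.05, 0, 0, 0],
  [0.074, 0, 0, 0.05, 0, 0, 0],
  [0.074, 0, 0, 0.043, 0, 0, 0],
  [0.074, 0, 0, 0.02, 0, 0, 0],
])

```text
t: 8.05
eef_pos: [419.2, 113.4, 10.5]
eef_rot: [[-0.29, 0.957, -0.003], [0.957, 0.29, -0.001], [0.0, -0.003, -1.0]]
force: [-0.5, -0.4, 0.1]
finger_gap: 0.84
gripper_force: 0.0
```

step_arm([
  [0.074, 0, 0, 0, 0, 0, 0],
  [0.03, 0, 0, 0, 0, 0, 0],
  [0.03, 0, 0, 0, 0, 0, 0],
  [0.03, 0, 0, 0, 0, 0, 0],
  [0.03, 0, 0, 0, 0, 0, 0],
])

```text
t: 8.68
eef_pos: [421.1, 114.7, 13.6]
eef_rot: [[-0.292, 0.956, 0.002], [0.956, 0.292, 0.0], [-0.0, 0.002, -1.0]]
force: [-0.5, -1.5, 7.2]
finger_gap: 0.566
gripper_force: 30.0
```

step_arm([
  [0.03, 0, 0, 0, 0, 0, 0],
  [0.03, 0, 0, -0.03, 0, 0, 0],
  [0.03, 0, 0, -0.045, 0, 0, 0],
  [0.03, 0, 0, -0.045, 0, 0, 0],
  [0.03, 0, 0, 0, 0, 0, 0],
])

```text
t: 9.3
eef_pos: [422.5, 115.2, 135.8]
eef_rot: [[-0.292, 0.956, 0.007], [0.956, 0.292, 0.002], [-0.0, 0.007, -1.0]]
force: [0.8, 0.3, -1.2]
finger_gap: 0.56
gripper_force: 30.0
```

```bash
python3 - <<'E'
from h import *
to((600,42,135),(600,42,16.5))
T=arm.snapshot("top");
# refine tray rim from the top view
m=[x for x in arm.masks_of(T,"tray_mid")][0]["region"].astype(np.uint8)
h=cv2.convexHull(cv2.findNonZero(m));P=np.array([plane(T,q[0],26)[:2] for q in h],np.float32)
(c,s,a)=cv2.minAreaRect(P);print(c,s,a)
E
```

```text
t 9.3 tcp [422.5 115.2 135.8] yaw 106.97 tilt [-4.0e-04  7.2e-03 -1.0e+00] F [ 0.8  0.3 -1.2] gap 49.2 gf 30.0
[600.  42. 135.] -> [-121.8  148.4    1.9] 
[600.   42.   16.5] -> [  0.   -0.8 118.5] 
(591.0221557617188, -263.9906005859375) (403.10174560546875, 219.4496307373047) 89.17115020751953
```

step_arm([
  [0.03, -0.0305, 0.037, 0, 0, 0, 0],
  [0.03, -0.0305, 0.037, 0, 0, 0, 0],
  [0.03, -0.0305, 0.037, 0, 0, 0, 0],
  [0.03, -0.0305, 0.037, 0, 0, 0, 0],
  [0.03, 0, 0, 0, 0, 0, 0],
])

```text
t: 10.02
eef_pos: [599.2, 39.8, 130.4]
eef_rot: [[-0.29, 0.957, -0.001], [0.957, 0.29, -0.0], [0.0, -0.001, -1.0]]
force: [-0.3, 0.1, -1.1]
finger_gap: 0.562
gripper_force: 30.0
```

```bash
python3 - <<'E'
from h import *
to((600,42,80),(600,42,18))
T=arm.snapshot("top");S=arm.snapshot("side")
a=cv2.resize(T["frame"][110:250,240:400],(400,350));b=cv2.resize(S["frame"][140:290,230:401],(400,350));cv2.imwrite("pics/place1.png",np.hstack([a,b])[:,:,::-1])
for n,p in(("T",T),("S",S)):print(n,[(x["confidence"],np.array(np.unravel_index(0,(1,1))).size,cv2.minAreaRect(cv2.findNonZero(x["region"].astype(np.uint8)))) for x in arm.masks_of(p,"tray_mid")[:3]])
E
```

```text
t 10.0 tcp [599.2  39.8 130.4] yaw 106.85 tilt [ 1.e-04 -1.e-03 -1.e+00] F [-0.3  0.1 -1.1] gap 49.5 gf 30.0
[600.  42.  80.] -> [ 1.8  1.5 50.4] 
[600.  42.  18.] -> [-0.   0.1 62. ] 
T [(0.64, 2, ((263.1093444824219, 181.15501403808594), (53.92869567871094, 21.203184127807617), 88.49256896972656)), (0.29, 2, ((430.0, 170.5), (77.0, 136.0), 90.0))]
S [(0.76, 2, ((286.82696533203125, 225.36538696289062), (65.69890594482422, 67.85618591308594), 11.309932708740234))]
```

View pics/place1.png

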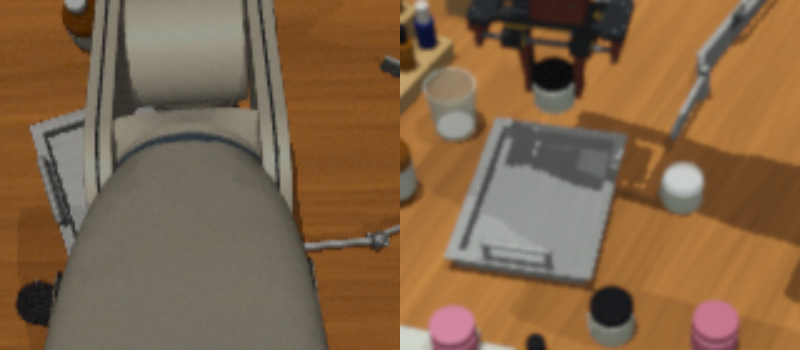

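The jar is held upright at crop (555,85), about to go over the far end of the tray. The latch is clear. I check the tray against the side view.

```bash
python3 - <<'E'
from h import *
S=arm.snapshot("side")
P=np.array([plane(S,(230+(u-400)/2.34,140+v/2.333),26)[:2] for u,v in((446,263),(497,120),(628,133),(592,279))]);print(P.round(1),P.mean(0))
d=(P[1]+P[2]-P[0]-P[3])/2;print(np.hypot(*d),np.degrees(np.arctan2(d[1],d[0])));e=(P[1]+P[0]-P[2]-P[3])/2;print(np.hypot(*e),np.degrees(np.arctan2(e[1],e[0]))-90)
E
```

```text
[[621.2 252.6]
 [691.7  30.5]
 [533.2 -26.2]
 [463.8 195.8]] [577.47677088 113.13122827]
232.81115560795956 -72.51340977469191
167.77884718404957 -70.23231048608021
```

step_arm([
  [0.03, 0.004, 0.001, 0.04, 0, 0, 0],
  [0.03, 0, 0, 0.04, 0, 0, 0],
  [0.03, 0, 0, 0.022, 0, 0, 0],
  [0.03, 0, 0, 0.009, 0, 0, 0],
  [0.03, 0, 0, 0, 0, 0, 0],
])

```text
t: 10.9
eef_pos: [596.7, 45.5, 21.6]
eef_rot: [[-0.292, 0.956, -0.001], [0.956, 0.292, -0.0], [0.0, -0.001, -1.0]]
force: [-0.3, 0.8, 0.0]
finger_gap: 0.562
gripper_force: 30.0
```

```bash
python3 -c "
from h import *
to((599,45,17),(599,45,130),(422,225.5,130))"
```

```text
t 10.9 tcp [596.7  45.5  21.6] yaw 106.99 tilt [ 2.e-04 -7.e-04 -1.e+00] F [-0.3  0.8  0. ] gap 49.4 gf 30.0
[599.  45.  17.] -> [-1.1  2.   4.6] 
[599.  45. 130.] -> [ 0.00e+00 -1.00e-01 -1.13e+02] 
[422.  225.5 130. ] -> [ 2.243e+02 -1.165e+02  1.000e-01]
```

step_arm([
  [0.03, 0, 0.002, 0.004, 0, 0, 0],
  [0.03, 0, 0, 0, 0, 0, 0],
  [0.072, 0, 0, 0, 0, 0, 0],
  [0.072, 0, 0, 0, 0, 0, 0],
  [0.072, 0, 0, 0, 0, 0, 0],
])

```text
t: 11.52
eef_pos: [599.3, 45.7, 17.9]
eef_rot: [[-0.292, 0.957, 0.0], [0.957, 0.292, 0.0], [-0.0, 0.0, -1.0]]
force: [0.1, -0.3, -0.3]
finger_gap: 0.82
gripper_force: 0.0
```

step_arm([
  [0.072, 0, 0, -0.03, 0, 0, 0],
  [0.072, 0, 0, -0.05, 0, 0, 0],
  [0.072, 0, 0, -0.05, 0, 0, 0],
  [0.072, 0, 0, 0, 0, 0, 0],
])

```text
t: 12.02
eef_pos: [602.0, 45.9, 152.0]
eef_rot: [[-0.292, 0.956, 0.008], [0.957, 0.292, 0.0], [-0.002, 0.008, -1.0]]
force: [0.1, 0.1, 0.4]
finger_gap: 0.817
gripper_force: 0.0
```

step_arm([
  [0.072, 0.045, -0.0235, 0, 0, 0, 0],
  [0.072, 0.045, -0.0235, 0, 0, 0, 0],
  [0.072, 0.045, -0.0235, 0, 0, 0, 0],
  [0.072, 0.045, -0.0235, 0, 0, 0, 0],
  [0.072, 0.045, -0.0235, 0, 0, 0, 0],
])

```text
t: 12.65
eef_pos: [419.3, 227.3, 146.8]
eef_rot: [[-0.291, 0.957, -0.001], [0.957, 0.291, -0.001], [-0.0, -0.001, -1.0]]
force: [0.6, 0.6, -0.0]
finger_gap: 0.818
gripper_force: 0.0
```

step_arm([
  [0.072, 0, 0, 0, 0, 0, 0],
])

```text
t: 12.78
eef_pos: [418.3, 227.9, 146.7]
eef_rot: [[-0.296, 0.955, -0.002], [0.955, 0.296, -0.001], [-0.0, -0.003, -1.0]]
force: [1.0, -0.3, 0.0]
finger_gap: 0.817
gripper_force: 0.0
```

```bash
python3 - <<'E'
from h import *
to((422,225.5,100),(422,225.5,13))
T=arm.snapshot("top");S=arm.snapshot("side")
f=S["frame"].astype(int).max(2)
n,l,st,c=cv2.connectedComponentsWithStats((f[170:345,230:375]<50).astype(np.uint8))
for s,q in zip(st,c):
    if 80<s[4]<500:uv=q+[230,170];print(uv.round(1),s[4],plane(S,uv,44).round(1))
E
```

```text
t 12.8 tcp [418.3 227.9 146.7] yaw 107.19 tilt [-2.0e-04 -2.6e-03 -1.0e+00] F [ 1.  -0.3  0. ] gap 71.9 gf 0.0
[422.  225.5 100. ] -> [-3.4  3.  46.7] 
[422.  225.5  13. ] -> [ 0.   0.2 87. ] 
[320.  270.8] 255 [422.5 229.1  44. ]
[254.3 319.2] 275 [493.8 420.7  44. ]
```

step_arm([
  [0.074, -0.003, 0.003, 0.04, 0, 0, 0],
  [0.074, 0, 0, 0.04, 0, 0, 0],
  [0.074, 0, 0, 0.035, 0, 0, 0],
  [0.074, 0, 0, 0.018, 0, 0, 0],
  [0.074, 0, 0, 0, 0, 0, 0],
])

```text
t: 13.5
eef_pos: [424.8, 223.3, 13.1]
eef_rot: [[-0.29, 0.957, -0.003], [0.957, 0.29, -0.001], [-0.001, -0.003, -1.0]]
force: [0.1, 0.5, 0.1]
finger_gap: 0.844
gripper_force: 0.0
```

step_arm([
  [0.03, 0, 0, 0, 0, 0, 0],
  [0.03, 0, 0, 0, 0, 0, 0],
  [0.03, 0, 0, 0, 0, 0, 0],
  [0.03, 0, 0, 0, 0, 0, 0],
  [0.03, 0, 0, 0, 0, 0, 0],
])

```text
t: 14.12
eef_pos: [425.4, 224.9, 15.5]
eef_rot: [[-0.292, 0.956, 0.001], [0.956, 0.292, 0.0], [0.0, 0.001, -1.0]]
force: [0.2, -1.8, 7.0]
finger_gap: 0.561
gripper_force: 30.0
```

```bash
python3 -c "
from h import *
to((422,225.5,130),(582,98.5,130),(582,98.5,20))"
```

```text
t 14.1 tcp [425.4 224.9  15.5] yaw 106.98 tilt [ 0.      0.0013 -1.    ] F [ 0.2 -1.8  7. ] gap 49.4 gf 30.0
[422.  225.5 130. ] -> [   1.6   -2.9 -114.5] 
[582.   98.5 130. ] -> [-1.682e+02  1.160e+02  1.000e-01] 
[582.   98.5  20. ] -> [-0.0e+00 -1.0e-01  1.1e+02]
```

step_arm([
  [0.03, 0, 0, -0.03, 0, 0, 0],
  [0.03, 0, 0, -0.045, 0, 0, 0],
  [0.03, 0, 0, -0.04, 0, 0, 0],
  [0.03, -0.0415, 0.0285, 0, 0, 0, 0],
  [0.03, -0.0415, 0.0285, 0, 0, 0, 0],
])

```text
t: 14.75
eef_pos: [504.7, 161.8, 130.9]
eef_rot: [[-0.293, 0.956, 0.002], [0.956, 0.293, 0.001], [0.0, 0.002, -1.0]]
force: [0.3, 0.7, 0.2]
finger_gap: 0.561
gripper_force: 30.0
```

step_arm([
  [0.03, -0.0415, 0.0285, 0, 0, 0, 0],
  [0.03, -0.0415, 0.0285, 0, 0, 0, 0],
  [0.03, 0, 0, 0, 0, 0, 0],
])

```text
t: 15.12
eef_pos: [584.8, 97.3, 129.9]
eef_rot: [[-0.289, 0.957, 0.002], [0.957, 0.289, 0.0], [-0.001, 0.002, -1.0]]
force: [-0.2, 0.1, 0.1]
finger_gap: 0.561
gripper_force: 30.0
```

```bash
python3 -c "
from h import *
to((582,98.5,130),(582,98.5,20))
T=arm.snapshot('top');S=arm.snapshot('side')
a=cv2.resize(S['frame'][140:290,230:401],(600,525));cv2.imwrite('pics/place2.png',a[:,:,::-1])"
```

```text
t 15.1 tcp [584.8  97.3 129.9] yaw 106.78 tilt [-6.0e-04  2.2e-03 -1.0e+00] F [-0.2  0.1  0.1] gap 49.4 gf 30.0
[582.   98.5 130. ] -> [ 2.  -2.4 -0.1] 
[582.   98.5  20. ] -> [ 1.0e-01 -2.0e-01  1.1e+02]
```

View pics/place2.png

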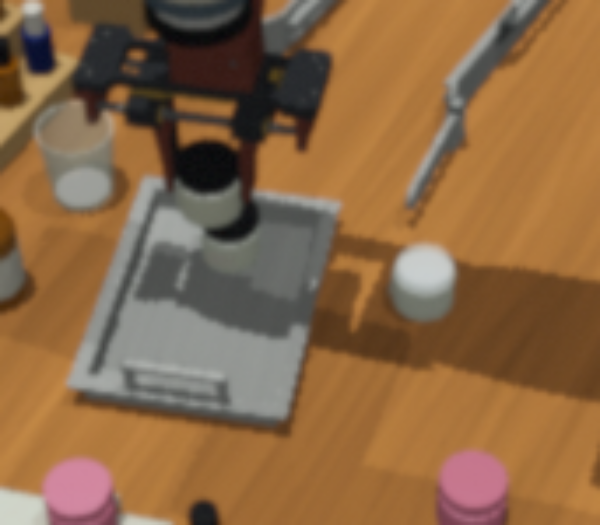

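Jar C stands upright at the far end of the tray (foot at crop (230,262)). Jar B is held over the middle. I lower it.

step_arm([
  [0.03, 0.005, -0.002, 0.04, 0, 0, 0],
  [0.03, 0, 0, 0.04, 0, 0, 0],
  [0.03, 0, 0, 0.02, 0, 0, 0],
  [0.03, 0, 0, 0.008, 0, 0, 0],
  [0.03, 0, 0, 0, 0, 0, 0],
])

```text
t: 15.85
eef_pos: [579.1, 103.7, 22.0]
eef_rot: [[-0.292, 0.956, 0.0], [0.956, 0.292, 0.0], [0.0, 0.0, -1.0]]
force: [-0.3, 0.2, -0.0]
finger_gap: 0.567
gripper_force: 30.0
```

```bash
python3 -c "
from h import *
to((581,101,18.5),(581,101,130),(493.5,416.5,130))"
```

```text
t 15.8 tcp [579.1 103.7  22. ] yaw 106.98 tilt [ 0.e+00  2.e-04 -1.e+00] F [-0.3  0.2 -0. ] gap 49.9 gf 30.0
[581.  101.   18.5] -> [-3.2  1.1  3.5] 
[581. 101. 130.] -> [   0.     0.  -111.5] 
[493.5 416.5 130. ] -> [327.3   8.5   0. ]
```

step_arm([
  [0.03, -0.002, 0.001, 0.003, 0, 0, 0],
  [0.03, 0, 0, 0, 0, 0, 0],
  [0.072, 0, 0, 0, 0, 0, 0],
  [0.072, 0, 0, 0, 0, 0, 0],
  [0.072, 0, 0, 0, 0, 0, 0],
])

```text
t: 16.48
eef_pos: [580.6, 101.8, 18.9]
eef_rot: [[-0.292, 0.957, 0.0], [0.957, 0.292, 0.0], [-0.0, 0.0, -1.0]]
force: [-0.1, -0.7, 0.3]
finger_gap: 0.816
gripper_force: 0.0
```

step_arm([
  [0.072, 0, 0, -0.03, 0, 0, 0],
  [0.072, 0, 0, -0.05, 0, 0, 0],
  [0.072, 0, 0, -0.05, 0, 0, 0],
  [0.072, 0, 0, 0, 0, 0, 0],
])

```text
t: 16.98
eef_pos: [583.3, 102.2, 152.9]
eef_rot: [[-0.292, 0.956, 0.008], [0.956, 0.292, 0.001], [-0.001, 0.008, -1.0]]
force: [0.3, -0.8, 0.1]
finger_gap: 0.815
gripper_force: 0.0
```

step_arm([
  [0.072, 0.0545, 0.0015, 0, 0, 0, 0],
  [0.072, 0.0545, 0.0015, 0, 0, 0, 0],
  [0.072, 0.0545, 0.0015, 0, 0, 0, 0],
  [0.072, 0.0545, 0.0015, 0, 0, 0, 0],
  [0.072, 0.0545, 0.0015, 0, 0, 0, 0],
])

```text
t: 17.6
eef_pos: [506.9, 365.9, 147.4]
eef_rot: [[-0.292, 0.957, -0.001], [0.957, 0.292, -0.001], [-0.001, -0.002, -1.0]]
force: [0.5, -0.1, 0.4]
finger_gap: 0.819
gripper_force: 0.0
```

step_arm([
  [0.072, 0.0545, 0.0015, 0, 0, 0, 0],
  [0.072, 0, 0, 0, 0, 0, 0],
  [0.072, 0, 0, 0, 0, 0, 0],
])

```text
t: 17.98
eef_pos: [493.1, 416.3, 147.5]
eef_rot: [[-0.292, 0.956, -0.002], [0.956, 0.292, -0.002], [-0.001, -0.002, -1.0]]
force: [-0.6, 0.3, 0.3]
finger_gap: 0.819
gripper_force: 0.0
```

```bash
cat >> h.py <<'E'
def dark(p,r0,r1,c0,c1,z):
    f=p["frame"].astype(int).max(2)
    n,l,st,c=cv2.connectedComponentsWithStats((f[r0:r1,c0:c1]<50).astype(np.uint8))
    for s,q in zip(st,c):
        if 60<s[4]<500:uv=q+[c0,r0];print(uv.round(1),s[4],plane(p,uv,z).round(1))
E
python3 - <<'E'
from h import *
to((493.5,416.5,100),(493.5,416.5,13))
T=arm.snapshot("top");S=arm.snapshot("side")
dark(S,150,345,230,375,44);print();dark(T,130,250,170,340,50)
E
```

```text
t 18.0 tcp [493.1 416.3 147.5] yaw 107.0 tilt [-0.0012 -0.002  -1.    ] F [-0.6  0.3  0.3] gap 72.1 gf 0.0
[493.5 416.5 100. ] -> [ 0.1  0.6 47.5] 
[493.5 416.5  13. ] -> [ 0.1  0.2 87. ] 
[292.7 212.2] 264 [584.2  87.6  44. ]
[254.2 318.8] 302 [494.5 420.   44. ]

[317.5 168.5] 214 [596.4  50.1  50. ]
[298.1 175.3] 214 [577.8 105.3  50. ]
[188.9 206.2] 234 [494.6 415.9  50. ]
[173.8 220.9] 207 [453.5 458.   50. ]
```

Jars C and B stand at (596,50) and (578,105) in the tray, and jar A is unmoved. I grasp A.

step_arm([
  [0.074, 0, 0, 0.04, 0, 0, 0],
  [0.074, 0, 0, 0.04, 0, 0, 0],
  [0.074, 0, 0, 0.035, 0, 0, 0],
  [0.074, 0, 0, 0.018, 0, 0, 0],
  [0.074, 0, 0, 0, 0, 0, 0],
])

```text
t: 18.7
eef_pos: [493.5, 415.9, 14.7]
eef_rot: [[-0.291, 0.957, -0.002], [0.957, 0.291, -0.001], [-0.001, -0.002, -1.0]]
force: [-0.5, 0.3, -0.1]
finger_gap: 0.84
gripper_force: 0.0
```

step_arm([
  [0.03, 0, 0, 0, 0, 0, 0],
  [0.03, 0, 0, 0, 0, 0, 0],
  [0.03, 0, 0, 0, 0, 0, 0],
  [0.03, 0, 0, 0, 0, 0, 0],
  [0.03, 0, 0, 0, 0, 0, 0],
])

```text
t: 19.32
eef_pos: [494.5, 417.8, 16.9]
eef_rot: [[-0.292, 0.956, 0.002], [0.956, 0.292, 0.001], [0.001, 0.002, -1.0]]
force: [0.8, -1.4, 7.0]
finger_gap: 0.563
gripper_force: 30.0
```

step_arm([
  [0.03, 0, 0, -0.03, 0, 0, 0],
  [0.03, 0, 0, -0.045, 0, 0, 0],
  [0.03, 0, 0, -0.04, 0, 0, 0],
  [0.03, -0.05, 0, 0, 0, 0, 0],
  [0.03, -0.05, 0, 0, 0, 0, 0],
])

```text
t: 19.95
eef_pos: [523.0, 321.0, 131.5]
eef_rot: [[-0.294, 0.956, 0.001], [0.956, 0.294, 0.001], [0.0, 0.001, -1.0]]
force: [0.0, 0.1, -1.2]
finger_gap: 0.564
gripper_force: 30.0
```

step_arm([
  [0.03, -0.05, 0, 0, 0, 0, 0],
  [0.03, -0.05, 0, 0, 0, 0, 0],
  [0.03, -0.05, 0, 0, 0, 0, 0],
  [0.03, -0.02, 0, 0, 0, 0, 0],
  [0.03, 0, 0, 0, 0, 0, 0],
])

```text
t: 20.58
eef_pos: [572.6, 158.2, 130.7]
eef_rot: [[-0.29, 0.957, -0.0], [0.957, 0.29, 0.0], [0.0, -0.0, -1.0]]
force: [-0.4, -0.3, -2.1]
finger_gap: 0.566
gripper_force: 30.0
```

```bash
python3 -c "
from h import *
to((564.5,154,100),(564.5,154,18))"
```

```text
t 20.6 tcp [572.6 158.2 130.7] yaw 106.84 tilt [ 3.e-04 -2.e-04 -1.e+00] F [-0.4 -0.3 -2.1] gap 49.8 gf 30.0
[564.5 154.  100. ] -> [-1.7 -8.9 30.7] 
[564.5 154.   18. ] -> [-0.  0. 82.]
```

step_arm([
  [0.03, -0.001, -0.009, 0.04, 0, 0, 0],
  [0.03, 0, 0, 0.04, 0, 0, 0],
  [0.03, 0, 0, 0.018, 0, 0, 0],
  [0.03, 0, 0, 0.008, 0, 0, 0],
  [0.03, 0, 0, 0, 0, 0, 0],
])

```text
t: 21.2
eef_pos: [564.5, 155.9, 24.9]
eef_rot: [[-0.292, 0.956, 0.0], [0.956, 0.292, 0.0], [0.0, 0.0, -1.0]]
force: [-0.2, -0.5, -0.8]
finger_gap: 0.56
gripper_force: 30.0
```

```bash
python3 -c "
from h import *
to((564.5,154,20),(564.5,154,130))"
```

```text
t 21.2 tcp [564.5 155.9  24.9] yaw 106.99 tilt [ 1.e-04  4.e-04 -1.e+00] F [-0.2 -0.5 -0.8] gap 49.3 gf 30.0
[564.5 154.   20. ] -> [-1.9 -0.5  4.9] 
[564.5 154.  130. ] -> [   0.    0. -110.]
```

step_arm([
  [0.03, -0.001, 0, 0.0045, 0, 0, 0],
  [0.03, 0, 0, 0, 0, 0, 0],
  [0.072, 0, 0, 0, 0, 0, 0],
  [0.072, 0, 0, 0, 0, 0, 0],
  [0.072, 0, 0, 0, 0, 0, 0],
])

```text
t: 21.82
eef_pos: [564.6, 154.4, 20.4]
eef_rot: [[-0.292, 0.957, 0.0], [0.957, 0.292, 0.0], [-0.0, 0.0, -1.0]]
force: [0.3, 0.3, 0.2]
finger_gap: 0.819
gripper_force: 0.0
```

step_arm([
  [0.072, 0, 0, -0.03, 0, 0, 0],
  [0.072, 0, 0, -0.05, 0, 0, 0],
  [0.072, 0, 0, -0.05, 0, 0, 0],
  [0.072, 0.05, 0, -0.02, 0, 0, 0],
  [0.04, 0.05, 0, -0.02, 0, 0, 0],
])

```text
t: 22.45
eef_pos: [535.3, 250.7, 191.7]
eef_rot: [[-0.29, 0.957, 0.001], [0.957, 0.29, 0.001], [0.0, 0.001, -1.0]]
force: [0.6, 0.9, -0.0]
finger_gap: 0.743
gripper_force: 0.0
```

step_arm([
  [0.04, 0.05, 0, 0, 0, 0, 0.15],
  [0.04, 0, 0, 0, 0, 0, 0.178],
  [0.04, 0, 0, 0, 0, 0, 0.178],
  [0.04, 0, 0, 0, 0, 0, 0.178],
  [0.04, 0, 0, 0, 0, 0, 0.178],
])

```text
t: 23.08
eef_pos: [520.5, 297.9, 190.2]
eef_rot: [[0.541, 0.841, -0.0], [0.841, -0.541, -0.0], [-0.0, -0.0, -1.0]]
force: [0.4, -0.9, -0.2]
finger_gap: 0.452
gripper_force: 0.0
```

step_arm([
  [0.04, 0, 0, 0, 0, 0, 0.178],
  [0.04, 0, 0, 0, 0, 0, 0.178],
  [0.04, 0, 0, 0, 0, 0, 0.178],
  [0.04, 0, 0, 0, 0, 0, 0.175],
  [0.04, 0, 0, 0, 0, 0, 0],
])

```text
t: 23.7
eef_pos: [520.6, 297.8, 190.2]
eef_rot: [[0.956, 0.293, -0.0], [0.293, -0.956, -0.0], [-0.0, -0.0, -1.0]]
force: [0.4, 0.4, -0.3]
finger_gap: 0.454
gripper_force: 0.0
```

```bash
python3 - <<'E'
from h import *
to((547,211,150),yw=17.3)
T=arm.snapshot("top");S=arm.snapshot("side")
dark(S,150,345,230,375,47);print();dark(T,130,250,170,340,53)
a=cv2.resize(T["frame"][130:225,245:405],(800,475),interpolation=cv2.INTER_CUBIC);cv2.imwrite("pics/loaded.png",a[:,:,::-1])
print([(m["confidence"],np.round(m["position"],1)) for m in arm.search_frame(S,"latch_mid")])
E
```

```text
t 23.7 tcp [520.6 297.8 190.2] yaw 17.04 tilt [-1.e-04 -0.e+00 -1.e+00] F [ 0.4  0.4 -0.3] gap 39.9 gf 0.0
wz -0.0046
[547. 211. 150.] -> [-0.6 90.7 40.2] (turn first)
[287.6 288. ] 71 [467.6 312.7  47. ]

[188.1 149.1] 295 [659.  421.9  53. ]
[317.5 168.5] 214 [595.9  49.9  53. ]
[289.4 178.1] 442 [569.8 129.9  53. ]
[(0.49, array([354.5, 183.3]))]
```

View pics/loaded.png

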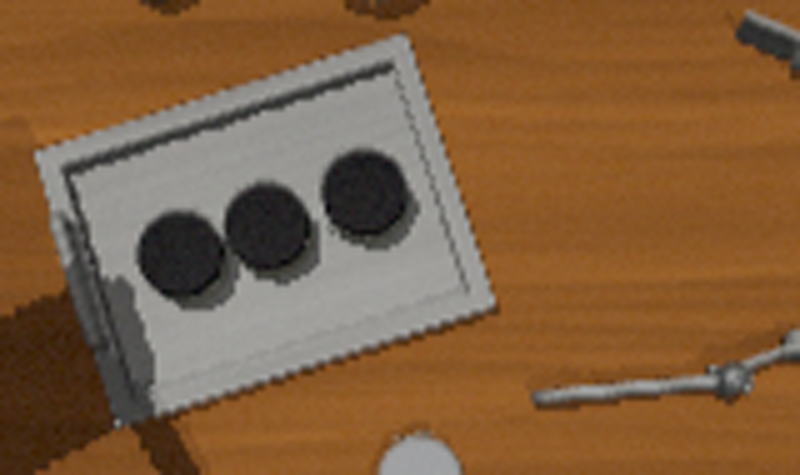

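All three jars are upright in the tray at crop (180,253), (267,227) and (365,193). The handle bar is near (80,280). The latch is straight out, tip (540,398), pin (733,380), clear of the tray.

```bash
python3 - <<'E'
from h import *
T=arm.snapshot("top");S=arm.snapshot("side")
u,v=(261.8,186),(230+177/3.51,140+376/3.5)
print(plane(T,u,57).round(1),plane(S,v,57).round(1),[np.round(x,1) for x in tri(T,u,S,v)])
C=lambda x,y:(245+x/5,130+y/5)
P=np.array([plane(T,C(*c),26)[:2] for c in((37,152),(407,35),(497,307),(118,425))]);print(P.round(1),P.mean(0));d=(P[1]+P[2]-P[0]-P[3])/2;print(np.hypot(*d),np.degrees(np.arctan2(d[1],d[0])))
print("pin",plane(T,C(733,380),57).round(1),"tip",plane(T,C(540,398),44).round(1))
E
```

```text
[547.9 207.4  57. ] [543.7 219.6  57. ] [array([550.1, 210.2,  42.6]), np.float64(0.5)]
[[628.2 241.4]
 [694.1  23.9]
 [532.6 -25.8]
 [467.7 193.2]] [580.66362792 108.18133708]
227.83369779784803 -73.33019110273129
pin [ 486.1 -154.7   57. ] tip [478.6 -48.4  44. ]
```

step_arm([
  [0.034, 0.001, 0.045, 0, 0, 0, 0],
  [0.034, 0, 0.0445, 0, 0, 0, 0],
  [0.034, 0, 0, 0.04, 0, 0, 0],
  [0.034, 0, 0, 0.04, 0, 0, 0],
  [0.034, 0, 0, 0, 0, 0, 0],
])

```text
t: 24.58
eef_pos: [545.6, 211.5, 107.7]
eef_rot: [[0.956, 0.292, -0.006], [0.292, -0.956, -0.002], [-0.006, 0.0, -1.0]]
force: [0.8, -0.6, -0.1]
finger_gap: 0.388
gripper_force: 0.0
```

```bash
python3 - <<'E'
from h import *
to((548,212.5,37))
S=arm.snapshot("side");a=cv2.resize(S['frame'][180:280,230:350],(720,600),interpolation=cv2.INTER_CUBIC);cv2.imwrite('pics/hnd.png',a[:,:,::-1])
E
```

```text
t 24.6 tcp [545.6 211.5 107.7] yaw 16.99 tilt [-6.e-03  3.e-04 -1.e+00] F [ 0.8 -0.6 -0.1] gap 34.2 gf 0.0
[548.  212.5  37. ] -> [ 3.  -0.2 70.6]
```

View pics/hnd.png

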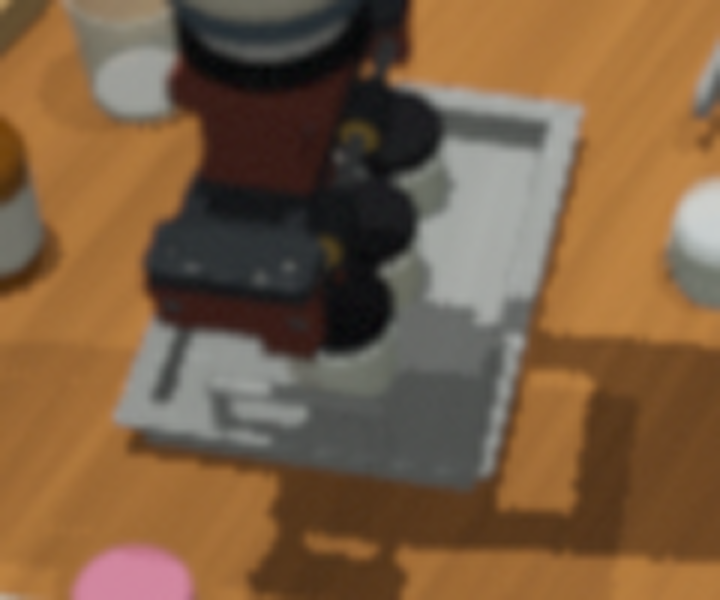

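The gripper is over the handle end and the bar is faintly visible at crop (260,395). Jars upright. I descend gently, watching the force.

step_arm([
  [0.034, 0.002, 0, 0.03, 0, 0, 0],
  [0.034, 0, 0, 0.012, 0, 0, 0],
  [0.034, 0, 0, 0.006, 0, 0, 0],
  [0.034, 0, 0, 0.006, 0, 0, 0],
  [0.034, 0, 0, 0, 0, 0, 0],
])

```text
t: 25.25
eef_pos: [549.7, 213.1, 56.4]
eef_rot: [[0.957, 0.292, 0.0], [0.292, -0.957, 0.0], [0.0, -0.0, -1.0]]
force: [0.2, 0.2, -0.1]
finger_gap: 0.386
gripper_force: 0.0
```

step_arm([
  [0.034, 0, 0, 0.006, 0, 0, 0],
  [0.034, 0, 0, 0.006, 0, 0, 0],
  [0.034, 0, 0, 0.003, 0, 0, 0],
  [0.034, 0, 0, 0, 0, 0, 0],
])

```text
t: 25.75
eef_pos: [549.4, 213.0, 40.8]
eef_rot: [[0.957, 0.292, -0.001], [0.292, -0.957, -0.0], [-0.001, 0.0, -1.0]]
force: [0.5, 0.3, 0.5]
finger_gap: 0.386
gripper_force: 0.0
```

No contact, so the bar is between the fingers. I close.

step_arm([
  [0.034, 0, 0, 0.003, 0, 0, 0],
  [0, 0, 0, 0, 0, 0, 0],
  [0, 0, 0, 0, 0, 0, 0],
  [0, 0, 0, 0, 0, 0, 0],
  [0, 0, 0, 0, 0, 0, 0],
])

```text
t: 26.38
eef_pos: [549.6, 213.4, 38.3]
eef_rot: [[0.957, 0.291, 0.0], [0.291, -0.957, 0.0], [0.0, -0.0, -1.0]]
force: [-0.3, 2.6, 0.1]
finger_gap: 0.094
gripper_force: 30.0
```

```bash
python3 - <<'E'
from h import *
to((604.5,110,37.5),(600,0,37.5),yw=-2.5)
E
```

```text
t 26.4 tcp [549.6 213.4  38.3] yaw 16.94 tilt [ 2.e-04 -3.e-04 -1.e+00] F [-0.3  2.6  0.1] gap 8.3 gf 30.0
wz 0.3393
[604.5 110.   37.5] -> [ 59.3 100.9   0.8] (turn first)
[600.    0.   37.5] -> [  0.3 110.1   0. ] (turn first)
```

step_arm([
  [0, 0.002, 0.0095, 0, 0, 0, 0.028],
  [0, 0.002, 0.0095, 0, 0, 0, 0.028],
  [0, 0.0025, 0.0095, 0, 0, 0, 0.028],
  [0, 0.0025, 0.009, 0, 0, 0, 0.028],
  [0, 0.003, 0.009, 0, 0, 0, 0.028],
])

```text
t: 27.0
eef_pos: [572.8, 170.2, 38.2]
eef_rot: [[0.988, 0.153, 0.0], [0.153, -0.988, 0.0], [0.0, -0.0, -1.0]]
force: [-1.4, 4.8, 0.3]
finger_gap: 0.09
gripper_force: 30.0
```

step_arm([
  [0, 0.003, 0.009, 0, 0, 0, 0.028],
  [0, 0.0035, 0.009, 0, 0, 0, 0.028],
  [0, 0.004, 0.009, 0, 0, 0, 0.028],
  [0, 0.004, 0.0085, 0, 0, 0, 0.028],
  [0, 0.0045, 0.0085, 0, 0, 0, 0.028],
])

```text
t: 27.62
eef_pos: [595.9, 128.3, 38.3]
eef_rot: [[1.0, 0.014, -0.0], [0.014, -1.0, 0.0], [-0.0, -0.0, -1.0]]
force: [-1.4, 5.3, 1.9]
finger_gap: 0.092
gripper_force: 30.0
```

step_arm([
  [0, 0.0045, 0.0085, 0, 0, 0, 0.028],
  [0, 0.005, 0.0085, 0, 0, 0, 0.031],
  [0, 0, 0, 0, 0, 0, 0],
  [0, 0, 0, 0, 0, 0, 0],
])

```text
t: 28.12
eef_pos: [605.6, 110.8, 38.3]
eef_rot: [[0.999, -0.043, 0.001], [-0.043, -0.999, -0.001], [0.001, 0.001, -1.0]]
force: [1.1, -4.2, 2.2]
finger_gap: 0.091
gripper_force: 30.0
```

```bash
python3 - <<'E'
from h import *
to((604.5,110,37.5))
T=arm.snapshot("top")
a=cv2.resize(T["frame"][120:225,270:430],(800,525),interpolation=cv2.INTER_CUBIC);cv2.imwrite("pics/al.png",a[:,:,::-1])
S=arm.snapshot("side");b=cv2.resize(S['frame'][90:270,240:420],(600,600),interpolation=cv2.INTER_CUBIC);cv2.imwrite('pics/al_s.png',b[:,:,::-1])
E
```

```text
t 28.1 tcp [605.6 110.8  38.3] yaw -2.46 tilt [ 7.0e-04  1.1e-03 -1.0e+00] F [ 1.1 -4.2  2.2] gap 8.0 gf 30.0
[604.5 110.   37.5] -> [-1.1  0.8  0.8]
```

View pics/al.png

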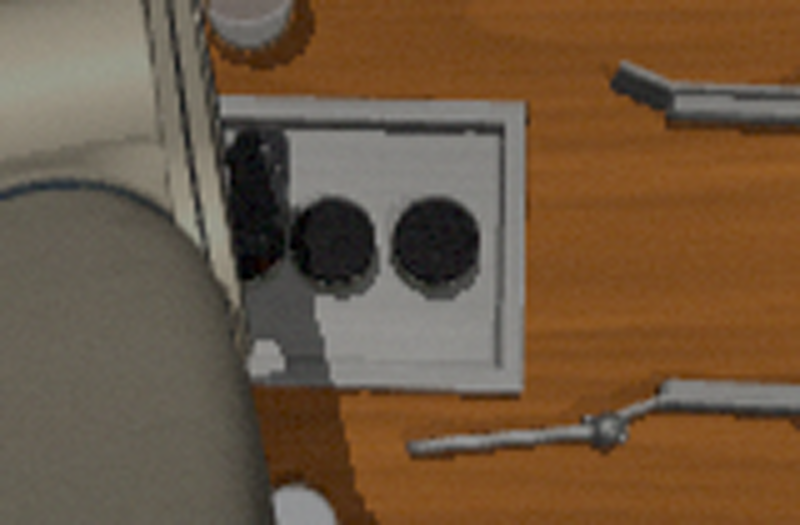

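Tray is aligned: rim from (525,103) to (522,390). The frame lips start at (670,122) and (662,383), with the open latch at (410,448)-(605,430). I compute the lateral and angular error.

```bash
python3 - <<'E'
from h import *
T=arm.snapshot("top");C=lambda x,y:(270+x/5,120+y/5)
f=lambda c,z:plane(T,C(*c),z)[:2].round(1)
print("trayU",f((230,97),26),f((525,102),26),"trayL",f((252,384),26),f((521,391),26))
# edge-fit on a larger crop of the frame: lip inner edges
a=cv2.resize(T["frame"][125:220,380:500],(800,633),interpolation=cv2.INTER_CUBIC)
cv2.imwrite("pics/fr.png",a[:,:,::-1])
g=cv2.cvtColor(T["frame"],cv2.COLOR_RGB2HSV)[:,:,1].astype(float)  # wood saturated, steel grey
def edge(col,r0,r1,sgn):
    p=g[r0:r1,col];d=np.diff(p)*sgn;i=int(np.argmax(d));w=np.clip(d[max(i-2,0):i+3],0,None);return r0+.5+(np.arange(max(i-2,0),max(i-2,0)+len(w))*w).sum()/w.sum()
for nm,cols,r0,r1,s,z in(("lipU",range(410,450,4),139,152,1,31),("lipL",range(410,476,6),190,203,-1,31),("trU",range(320,372,5),134,146,-1,26),("trL",range(330,372,4),191,204,1,26)):
    P=np.array([plane(T,(c,edge(c,r0,r1,s)),z)[:2] for c in cols]);k=np.polyfit(P[:,1],P[:,0],1);r=P[:,0]-np.polyval(k,P[:,1])
    print(nm,"slope",k[0].round(4),"x at y=-5",np.polyval(k,-5).round(1),"x at y=-280",np.polyval(k,-280).round(1),"res",r.std().round(2))
E
```

```text
trayU [687.5  54.5] [ 681.1 -117.8] trayL [518.1  43.5] [ 511.7 -110.7]
lipU slope 0.077 x at y=-5 684.0 x at y=-280 662.8 res 0.84
lipL slope 0.0628 x at y=-5 530.2 x at y=-280 513.0 res 0.29
trU slope 0.0406 x at y=-5 687.2 x at y=-280 676.1 res 0.35
trL slope 0.0501 x at y=-5 515.9 x at y=-280 502.2 res 0.35
```

View pics/fr.png

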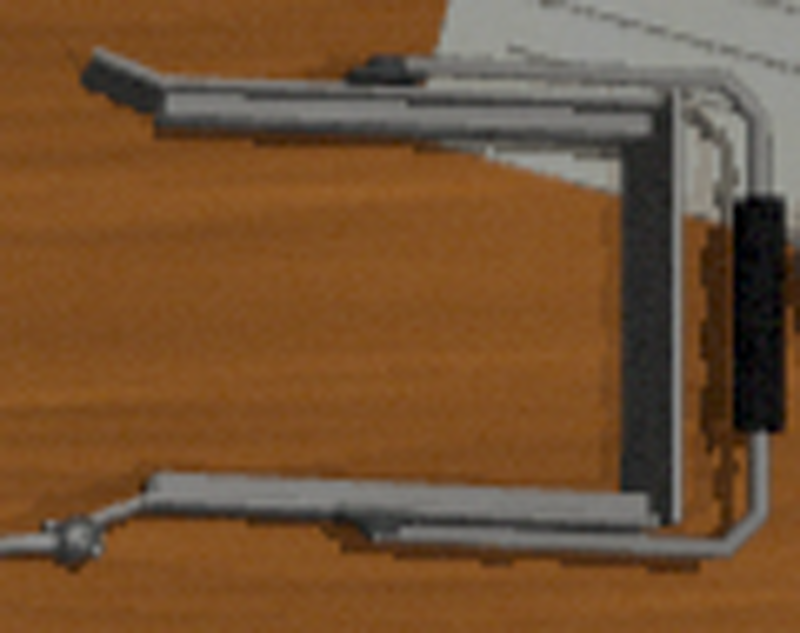

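Tray line and frame centreline agree to about 1.5 mm and about 0.2°. I slide in.

step_arm([
  [0, -0.0003, 0.01, 0, 0, 0, 0.005],
  [0, 0, 0.01, 0, 0, 0, 0],
  [0, 0, 0.01, 0, 0, 0, 0],
  [0, 0, 0.01, 0, 0, 0, 0],
  [0, 0, 0.01, 0, 0, 0, 0],
])

```text
t: 28.9
eef_pos: [602.3, 62.5, 38.3]
eef_rot: [[0.999, -0.048, -0.0], [-0.048, -0.999, 0.001], [-0.0, -0.001, -1.0]]
force: [0.1, 5.3, 1.1]
finger_gap: 0.091
gripper_force: 30.0
```

step_arm([
  [0, 0, 0.006, 0, 0, 0, 0],
  [0, 0, 0.006, 0, 0, 0, 0],
  [0, 0, 0.006, 0, 0, 0, 0],
  [0, 0, 0.006, 0, 0, 0, 0],
  [0, 0, 0.006, 0, 0, 0, 0],
])

```text
t: 29.52
eef_pos: [601.0, 32.7, 38.2]
eef_rot: [[0.999, -0.048, 0.0], [-0.048, -0.999, 0.001], [-0.0, -0.001, -1.0]]
force: [1.4, 8.1, 1.1]
finger_gap: 0.089
gripper_force: 30.0
```

```bash
python3 - <<'E'
from h import *
to((593,-178,38))
T=arm.snapshot("top")
S=arm.snapshot("side");b=np.hstack([cv2.resize(T["frame"][120:220,340:440],(400,400),interpolation=cv2.INTER_CUBIC),cv2.resize(S['frame'][100:220,280:400],(400,400),interpolation=cv2.INTER_CUBIC)]);cv2.imwrite('pics/in1.png',b[:,:,::-1])
E
```

```text
t 29.5 tcp [601.   32.7  38.2] yaw -2.78 tilt [-1.0e-04 -1.4e-03 -1.0e+00] F [1.4 8.1 1.1] gap 7.8 gf 30.0
[ 593. -178.   38.] -> [  2.2 210.8  -0. ]
```

View pics/in1.png

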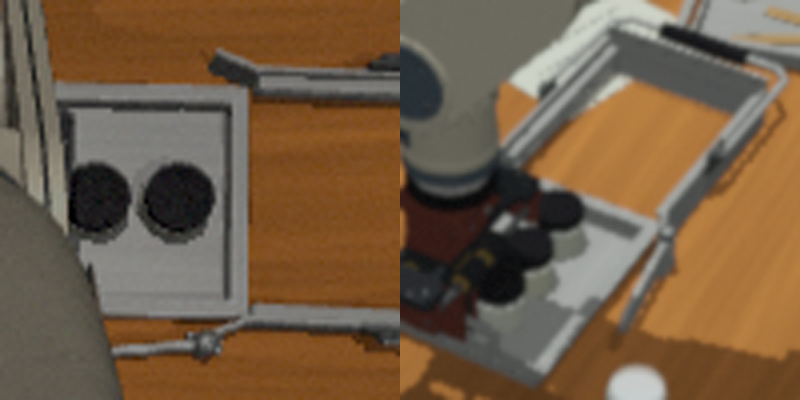

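Front of the tray is at the slot entry, centred: tray rows 86 to 315 against lips at 95 to 308. Jars upright. I continue, watching force.

step_arm([
  [0, 0, 0.005, 0, 0, 0, 0],
  [0, 0, 0.005, 0, 0, 0, 0],
  [0, 0, 0.005, 0, 0, 0, 0],
  [0, 0, 0.005, 0, 0, 0, 0],
  [0, 0, 0.005, 0, 0, 0, 0],
])

```text
t: 30.25
eef_pos: [599.9, 7.6, 38.2]
eef_rot: [[0.999, -0.048, 0.0], [-0.048, -0.999, 0.001], [-0.0, -0.001, -1.0]]
force: [1.0, 5.8, 1.6]
finger_gap: 0.095
gripper_force: 30.0
```

step_arm([
  [0, 0, 0.006, 0, 0, 0, 0],
  [0, 0, 0.006, 0, 0, 0, 0],
  [0, 0, 0.006, 0, 0, 0, 0],
  [0, 0, 0.006, 0, 0, 0, 0],
  [0, 0, 0.006, 0, 0, 0, 0],
])

```text
t: 30.88
eef_pos: [598.4, -22.3, 38.3]
eef_rot: [[0.999, -0.048, 0.0], [-0.048, -0.999, 0.001], [-0.0, -0.001, -1.0]]
force: [1.0, 5.0, 3.2]
finger_gap: 0.092
gripper_force: 30.0
```

step_arm([
  [0, 0, 0.008, 0, 0, 0, 0],
  [0, 0, 0.008, 0, 0, 0, 0],
  [0, 0, 0.008, 0, 0, 0, 0],
  [0, 0, 0.008, 0, 0, 0, 0],
  [0, 0, 0.008, 0, 0, 0, 0],
])

```text
t: 31.5
eef_pos: [596.6, -62.3, 38.3]
eef_rot: [[0.999, -0.048, 0.0], [-0.048, -0.999, 0.001], [0.0, -0.001, -1.0]]
force: [1.4, 6.8, 2.6]
finger_gap: 0.093
gripper_force: 30.0
```

step_arm([
  [0, 0, 0.008, 0, 0, 0, 0],
  [0, 0, 0.008, 0, 0, 0, 0],
  [0, 0, 0.008, 0, 0, 0, 0],
  [0, 0, 0.008, 0, 0, 0, 0],
  [0, 0, 0.008, 0, 0, 0, 0],
])

```text
t: 32.12
eef_pos: [594.9, -102.2, 38.2]
eef_rot: [[0.999, -0.048, 0.001], [-0.048, -0.999, 0.001], [0.0, -0.001, -1.0]]
force: [3.4, 7.0, 1.9]
finger_gap: 0.092
gripper_force: 30.0
```

step_arm([
  [0, 0, 0.008, 0, 0, 0, 0],
  [0, 0, 0.008, 0, 0, 0, 0],
  [0, 0, 0.008, 0, 0, 0, 0],
  [0, 0, 0.007, 0, 0, 0, 0],
  [0, 0, 0.007, 0, 0, 0, 0],
])

```text
t: 32.75
eef_pos: [593.7, -140.1, 38.3]
eef_rot: [[0.999, -0.048, 0.002], [-0.048, -0.999, 0.001], [0.002, -0.001, -1.0]]
force: [5.4, 6.6, -0.4]
finger_gap: 0.095
gripper_force: 30.0
```

step_arm([
  [0, 0.001, 0.005, 0, 0, 0, 0],
  [0, 0.001, 0.005, 0, 0, 0, 0],
  [0, 0.0005, 0.005, 0, 0, 0, 0],
  [0, 0, 0.005, 0, 0, 0, 0],
  [0, 0, 0.004, 0, 0, 0, 0],
])

```text
t: 33.38
eef_pos: [593.6, -163.8, 38.2]
eef_rot: [[0.999, -0.048, -0.001], [-0.048, -0.999, 0.002], [-0.001, -0.002, -1.0]]
force: [-0.1, 8.4, 4.1]
finger_gap: 0.091
gripper_force: 30.0
```

step_arm([
  [0, 0, 0.003, 0, 0, 0, 0],
  [0, 0, 0.003, 0, 0, 0, 0],
  [0, 0, 0.002, 0, 0, 0, 0],
])

```text
t: 33.75
eef_pos: [593.2, -171.7, 38.2]
eef_rot: [[0.999, -0.048, -0.001], [-0.048, -0.999, 0.002], [-0.001, -0.002, -1.0]]
force: [-0.2, 7.4, 5.3]
finger_gap: 0.093
gripper_force: 30.0
```

Now I feel for the back plate.

step_arm([
  [0, 0, 0.002, 0, 0, 0, 0],
  [0, 0, 0.002, 0, 0, 0, 0],
  [0, 0, 0.001, 0, 0, 0, 0],
])

```text
t: 34.12
eef_pos: [593.0, -176.6, 38.2]
eef_rot: [[0.999, -0.048, -0.001], [-0.048, -0.999, 0.002], [-0.001, -0.002, -1.0]]
force: [1.1, 6.6, 4.9]
finger_gap: 0.098
gripper_force: 30.0
```

step_arm([
  [0, 0, 0.001, 0, 0, 0, 0],
  [0, 0, 0.001, 0, 0, 0, 0],
])

```text
t: 34.38
eef_pos: [593.0, -178.0, 38.3]
eef_rot: [[0.999, -0.049, -0.001], [-0.049, -0.999, 0.003], [-0.001, -0.003, -1.0]]
force: [1.8, 14.8, 5.7]
finger_gap: 0.09
gripper_force: 30.0
```

```bash
python3 - <<'E'
from h import *
to()
T=arm.snapshot("top")
for x in (560,580,600):
    pass
# column profile of brightness along rows between lips, near the back plate (front rim vs plate)
g=cv2.cvtColor(T["frame"],cv2.COLOR_RGB2HSV)
for r in (155,160,185,190):print(r,g[r,450:486,2].tolist())
E
```

```text
t 34.4 tcp [ 593.  -178.    38.3] yaw -2.8 tilt [-0.0013 -0.0027 -1.    ] F [ 1.8 14.8  5.7] gap 8.0 gf 30.0
155 [59, 53, 57, 56, 55, 57, 54, 53, 104, 119, 119, 116, 70, 54, 119, 117, 123, 95, 70, 38, 38, 80, 118, 121, 117, 103, 43, 36, 44, 41, 44, 129, 119, 143, 142, 140]
160 [110, 96, 73, 57, 59, 55, 51, 53, 63, 114, 119, 118, 117, 45, 77, 118, 118, 120, 71, 41, 46, 80, 120, 119, 116, 109, 36, 39, 39, 40, 47, 132, 106, 117, 117, 115]
185 [97, 97, 99, 97, 95, 95, 95, 99, 97, 96, 96, 96, 92, 95, 93, 94, 94, 94, 86, 54, 42, 61, 122, 123, 120, 104, 35, 45, 39, 39, 51, 134, 101, 113, 111, 58]
190 [97, 94, 97, 99, 95, 96, 99, 99, 94, 94, 98, 99, 94, 98, 95, 97, 94, 98, 93, 96, 96, 93, 93, 94, 104, 104, 42, 45, 41, 46, 44, 132, 106, 120, 104, 93]
```

Force rose to 15 N at the expected y = -178, and the rim abuts the plate in the image. I press slightly more, then relax.

step_arm([
  [0, 0, 0.0005, 0, 0, 0, 0],
  [0, 0, 0.0005, 0, 0, 0, 0],
  [0, 0, 0, 0, 0, 0, 0],
])

```text
t: 34.8
eef_pos: [593.0, -178.0, 38.2]
eef_rot: [[0.999, -0.049, -0.001], [-0.049, -0.999, 0.004], [-0.002, -0.004, -1.0]]
force: [2.6, 15.3, 5.6]
finger_gap: 0.092
gripper_force: 30.0
```

step_arm([
  [0.03, 0, 0, 0, 0, 0, 0],
  [0.034, 0, 0, 0, 0, 0, 0],
  [0.034, 0, 0, 0, 0, 0, 0],
  [0.034, 0, 0, 0, 0, 0, 0],
])

```text
t: 35.3
eef_pos: [593.2, -181.2, 38.1]
eef_rot: [[0.999, -0.049, -0.0], [-0.049, -0.999, -0.0], [-0.0, 0.0, -1.0]]
force: [0.3, 0.2, -0.1]
finger_gap: 0.385
gripper_force: 0.0
```

```bash
python3 - <<'E'
from h import *
to((593,-175,200))
T=arm.snapshot("top")
g=cv2.cvtColor(T["frame"],cv2.COLOR_RGB2HSV)
for r in (160,185):print(r,g[r,465:486,2].tolist())
E
```

```text
t 35.3 tcp [ 593.2 -181.2   38.1] yaw -2.78 tilt [-3.e-04  0.e+00 -1.e+00] F [ 0.3  0.2 -0.1] gap 33.9 gf 0.0
[ 593. -175.  200.] -> [  -0.5   -6.2 -161.9] 
160 [75, 118, 118, 118, 37, 38, 82, 123, 117, 117, 107, 46, 35, 40, 44, 50, 129, 110, 117, 118, 116]
185 [93, 93, 93, 91, 89, 70, 65, 128, 122, 121, 106, 43, 36, 44, 36, 45, 136, 102, 111, 112, 61]
```

Tray stays home: the rim meets the plate at the same columns. I lift and go to the outer side of the latch.

step_arm([
  [0.034, 0, -0.003, 0, 0, 0, 0],
  [0.034, 0, 0, -0.02, 0, 0, 0],
  [0.034, 0, 0, -0.05, 0, 0, 0],
  [0.034, 0, 0, -0.05, 0, 0, 0],
  [0, 0, 0, -0.04, 0, 0, 0],
])

```text
t: 35.98
eef_pos: [594.1, -178.1, 202.0]
eef_rot: [[0.999, -0.048, 0.003], [-0.048, -0.999, -0.001], [0.003, 0.001, -1.0]]
force: [0.6, 0.2, 0.1]
finger_gap: 0.308
gripper_force: 0.0
```

step_arm([
  [0, -0.037, -0.024, 0, 0, 0, 0],
  [0, -0.037, -0.024, 0, 0, 0, 0],
  [0, -0.037, -0.024, 0, 0, 0, 0],
  [0, -0.037, -0.024, 0, 0, 0, 0],
  [0, 0, 0, 0, 0, 0, 0],
])

```text
t: 36.6
eef_pos: [448.0, -73.7, 199.3]
eef_rot: [[0.999, -0.047, -0.0], [-0.047, -0.999, 0.0], [-0.0, -0.0, -1.0]]
force: [0.1, -0.2, -0.6]
finger_gap: 0.006
gripper_force: 0.0
```

```bash
python3 - <<'E'
from h import *
to((450,-79,120),(450,-79,29),(472,-79,29),(502,-79,29),(530.5,-91,29),(551.5,-113,29),(562,-141,29))
T=arm.snapshot("top");S=arm.snapshot("side")
dark(T,140,200,395,480,53);print();dark(S,90,200,290,400,47)
print([(n,m["confidence"],np.round(m["position"],1)) for n in("latch_mid","jar1_mid") for m in arm.search_frame(S,n)])
E
```

```text
t 36.6 tcp [448.  -73.7 199.3] yaw -2.68 tilt [-2.e-04 -1.e-04 -1.e+00] F [ 0.1 -0.2 -0.6] gap 0.5 gf 0.0
[450. -79. 120.] -> [ 2.2  5.2 79.3] 
[450. -79.  29.] -> [ 0.  0. 91.] 
[472. -79.  29.] -> [22. -1. -0.] 
[502. -79.  29.] -> [30.  -1.4 -0. ] 
[530.5 -91.   29. ] -> [29.  10.7 -0. ] 
[ 551.5 -113.    29. ] -> [22. 21. -0.] 
[ 562. -141.   29.] -> [11.8 27.5 -0. ] 
[477.5 170.9] 218 [ 581.3 -397.6   53. ]
[429.4 170.6] 473 [ 584.3 -264.    53. ]
[461.6 172.8] 303 [ 576.6 -353.2   53. ]

[342.8 145.2] 113 [ 587.1 -238.    47. ]
[('latch_mid', 0.54, array([354.4, 184.4])), ('jar1_mid', 0.97, array([299.3, 329.9])), ('jar1_mid', 0.85, array([362.7, 281.3])), ('jar1_mid', 0.83, array([250.6, 284.9])), ('jar1_mid', 0.64, array([331.1, 310. ])), ('jar1_mid', 0.28, array([350.5, 221.7]))]
```

Three jars are in the tray, inside the frame, and the latch is still open. I sweep it closed.

step_arm([
  [0, 0.002, 0.005, 0.05, 0, 0, 0],
  [0, 0, 0, 0.05, 0, 0, 0],
  [0, 0, 0, 0.04, 0, 0, 0],
  [0, 0, 0, 0.03, 0, 0, 0],
  [0, 0, 0, 0, 0, 0, 0],
])

```text
t: 37.42
eef_pos: [451.4, -80.3, 26.3]
eef_rot: [[0.999, -0.049, -0.004], [-0.049, -0.999, 0.001], [-0.004, -0.001, -1.0]]
force: [-1.1, -0.3, 0.1]
finger_gap: 0.004
gripper_force: 0.0
```

step_arm([
  [0, 0.01, 0, 0, 0, 0, 0],
  [0, 0.012, -0.001, 0, 0, 0, 0],
  [0, 0.01, 0, 0, 0, 0, 0],
  [0, 0.01, -0.001, 0, 0, 0, 0],
  [0, 0.01, 0, 0, 0, 0, 0],
])

```text
t: 38.05
eef_pos: [504.7, -80.5, 28.4]
eef_rot: [[0.999, -0.048, -0.0], [-0.048, -0.999, -0.0], [-0.0, 0.0, -1.0]]
force: [-1.6, -0.8, 0.1]
finger_gap: 0.006
gripper_force: 1.0
```

step_arm([
  [0, 0.0095, 0.0035, 0, 0, 0, 0],
  [0, 0.0095, 0.0035, 0, 0, 0, 0],
  [0, 0.0095, 0.0035, 0, 0, 0, 0],
  [0, 0.011, 0.0105, 0, 0, 0, 0],
  [0, 0.011, 0.0105, 0, 0, 0, 0],
])

```text
t: 38.67
eef_pos: [553.8, -115.2, 28.2]
eef_rot: [[0.999, -0.048, 0.0], [-0.048, -0.999, 0.0], [0.0, -0.0, -1.0]]
force: [-2.5, 1.3, 0.4]
finger_gap: 0.0
gripper_force: 0.9
```

step_arm([
  [0, 0.004, 0.0075, 0, 0, 0, 0],
  [0, 0.004, 0.0075, 0, 0, 0, 0],
  [0, 0.003, 0.005, 0, 0, 0, 0],
  [0, 0, 0, 0, 0, 0, 0],
])

```text
t: 39.17
eef_pos: [563.7, -135.5, 28.3]
eef_rot: [[0.999, -0.049, 0.001], [-0.049, -0.999, -0.0], [0.001, 0.0, -1.0]]
force: [-0.3, -0.3, -0.4]
finger_gap: 0.007
gripper_force: 0.0
```

```bash
python3 - <<'E'
from h import *
to((562,-141,29))
E
```

```text
t 39.2 tcp [ 563.7 -135.5   28.3] yaw -2.79 tilt [ 1.3e-03  4.0e-04 -1.0e+00] F [-0.3 -0.3 -0.4] gap 0.6 gf 0.0
[ 562. -141.   29.] -> [-1.4  5.6 -0.7]
```

Nearly closed. I push on gently until the stop.

step_arm([
  [0, 0, 0.002, 0, 0, 0, 0],
  [0, 0, 0.002, 0, 0, 0, 0],
  [0, 0, 0.001, 0, 0, 0, 0],
])

```text
t: 39.55
eef_pos: [563.1, -139.9, 28.3]
eef_rot: [[0.999, -0.048, 0.001], [-0.048, -0.999, -0.0], [0.001, 0.0, -1.0]]
force: [0.5, 1.7, 0.1]
finger_gap: 0.001
gripper_force: 0.7
```

step_arm([
  [0, 0, 0.001, 0, 0, 0, 0],
  [0, 0, 0.001, 0, 0, 0, 0],
])

```text
t: 39.8
eef_pos: [562.8, -141.9, 28.3]
eef_rot: [[0.999, -0.048, 0.0], [-0.048, -0.999, -0.0], [0.0, 0.0, -1.0]]
force: [1.0, 1.5, 1.3]
finger_gap: 0.005
gripper_force: 0.8
```

step_arm([
  [0, 0, 0.001, 0, 0, 0, 0],
  [0, 0, 0.001, 0, 0, 0, 0],
])

```text
t: 40.05
eef_pos: [562.7, -144.0, 28.2]
eef_rot: [[0.999, -0.048, 0.0], [-0.048, -0.999, -0.0], [0.0, 0.0, -1.0]]
force: [0.9, 1.7, 0.4]
finger_gap: 0.007
gripper_force: 0.8
```

step_arm([
  [0, 0, 0.001, 0, 0, 0, 0],
  [0, 0, 0.001, 0, 0, 0, 0],
])

```text
t: 40.3
eef_pos: [562.7, -146.0, 28.2]
eef_rot: [[0.999, -0.048, 0.0], [-0.048, -0.999, 0.0], [0.0, -0.0, -1.0]]
force: [1.3, 1.2, -0.1]
finger_gap: 0.007
gripper_force: 1.0
```

step_arm([
  [0, 0, 0.001, 0, 0, 0, 0],
  [0, 0, 0.0005, 0, 0, 0, 0],
])

```text
t: 40.55
eef_pos: [562.6, -146.6, 28.2]
eef_rot: [[0.999, -0.049, 0.0], [-0.049, -0.999, 0.001], [0.0, -0.001, -1.0]]
force: [2.9, 8.5, 0.7]
finger_gap: 0.005
gripper_force: 4.4
```

```bash
python3 - <<'E'
from h import *
to()
T=arm.snapshot("top");S=arm.snapshot("side")
for p in(T,S):print([(round(m["confidence"],2),np.round(m["position"],1)) for m in arm.search_frame(p,"latch_mid")],proj(p,(541,-157,31)).round(1))
E
```

```text
t 40.5 tcp [ 562.6 -146.6   28.2] yaw -2.81 tilt [ 1.0e-04 -1.2e-03 -1.0e+00] F [2.9 8.5 0.7] gap 0.5 gf 4.4
[] [390.3 187.6]
[(0.59, array([372.8, 142.4]))] [344.5 168.4]
```

The stop is reached: force jumped to 8.5 N at the expected place. I back off and lift away.

step_arm([
  [0, 0, -0.01, 0, 0, 0, 0],
  [0, 0, -0.02, 0, 0, 0, 0],
  [0, 0, 0, -0.05, 0, 0, 0],
  [0, 0, 0, -0.05, 0, 0, 0],
  [0, 0, 0, -0.05, 0, 0, 0],
])

```text
t: 41.38
eef_pos: [563.3, -116.2, 179.4]
eef_rot: [[0.999, -0.047, -0.001], [-0.047, -0.999, 0.0], [-0.001, -0.0, -1.0]]
force: [-0.2, -0.5, -0.9]
finger_gap: 0.003
gripper_force: 0.0
```

step_arm([
  [0, -0.05, -0.03, 0, 0, 0, 0],
  [0, -0.05, -0.03, 0, 0, 0, 0],
  [0, -0.05, -0.03, 0, 0, 0, 0],
  [0, 0, -0.05, 0, 0, 0, 0],
  [0, 0, -0.05, 0, 0, 0, 0],
])

```text
t: 42.0
eef_pos: [422.2, 81.3, 178.5]
eef_rot: [[0.999, -0.048, 0.0], [-0.048, -0.999, -0.0], [0.0, 0.0, -1.0]]
force: [1.0, -0.8, 0.3]
finger_gap: 0.002
gripper_force: 0.0
```

step_arm([
  [0, 0, -0.05, 0, 0, 0, 0],
  [0, 0, -0.05, 0, 0, 0, 0],
  [0, 0, 0, 0, 0, 0, 0],
])

```text
t: 42.38
eef_pos: [427.5, 182.6, 178.2]
eef_rot: [[0.999, -0.043, 0.0], [-0.043, -0.999, 0.0], [0.0, -0.0, -1.0]]
force: [0.4, -0.0, 0.1]
finger_gap: 0.008
gripper_force: 0.0
```

```bash
python3 - <<'E'
from h import *
to()
T=arm.snapshot("top");S=arm.snapshot("side")
print([(round(m["confidence"],2),np.round(m["position"],1),proj(S,(541,-160,31)).round(1)) for m in arm.search_frame(S,"latch_mid")])
for n in("open_jar_mid","oil_bottle_mid","beaker_mid","tonic_mid"):print(n,[(round(m["confidence"],2),np.round(m["position"],1)) for m in arm.search_frame(S,n)[:2]])
dark(T,140,200,395,480,53)
g=cv2.cvtColor(T["frame"],cv2.COLOR_RGB2HSV)
for r in (150,155,160,164,170,175,180,190,197):print(r,"S",g[r,380:412,1].tolist())
for r in(165,185):print(g[r,465:486,2].tolist())
E
```

```text
t 42.4 tcp [427.5 182.6 178.2] yaw -2.48 tilt [ 4.e-04 -2.e-04 -1.e+00] F [ 0.4 -0.   0.1] gap 0.7 gf 0.0
[(0.22, array([352.9, 143.2]), array([344.9, 167.8]))]
open_jar_mid [(0.28, array([286.6, 297. ]))]
oil_bottle_mid [(0.79, array([286.1, 296.1]))]
beaker_mid [(0.96, array([254.9, 184.4])), (0.43, array([348.2, 151.1]))]
tonic_mid [(0.57, array([228.1, 210.9]))]
[477.5 170.8] 212 [ 581.6 -397.6   53. ]
[429.3 170.6] 471 [ 584.4 -263.7   53. ]
[461.4 172.9] 296 [ 576.3 -352.5   53. ]
150 S [179, 186, 181, 199, 183, 198, 198, 189, 190, 183, 177, 185, 191, 175, 185, 109, 4, 7, 7, 4, 11, 8, 8, 11, 9, 9, 11, 9, 7, 9, 8, 7]
155 S [184, 193, 188, 184, 183, 191, 172, 183, 180, 180, 180, 180, 186, 184, 183, 143, 8, 6, 7, 9, 9, 8, 6, 6, 7, 6, 11, 6, 13, 4, 9, 6]
160 S [190, 192, 183, 199, 198, 190, 186, 197, 182, 182, 180, 184, 186, 197, 186, 86, 6, 0, 9, 7, 13, 10, 6, 8, 13, 9, 7, 9, 8, 6, 11, 9]
164 S [192, 183, 199, 183, 190, 182, 188, 189, 182, 184, 200, 179, 185, 194, 188, 86, 10, 18, 9, 9, 11, 11, 7, 7, 6, 9, 6, 6, 8, 6, 6, 8]
170 S [188, 198, 198, 182, 186, 184, 186, 188, 185, 186, 52, 9, 10, 94, 193, 45, 8, 9, 9, 9, 9, 7, 2, 9, 11, 8, 6, 8, 21, 26, 29, 52]
175 S [181, 187, 203, 188, 182, 192, 184, 189, 182, 175, 10, 11, 9, 126, 165, 36, 8, 4, 11, 5, 4, 7, 9, 9, 7, 7, 13, 6, 8, 12, 25, 33]
180 S [188, 186, 182, 191, 187, 176, 190, 191, 182, 175, 19, 6, 11, 153, 178, 25, 5, 19, 7, 7, 7, 11, 9, 9, 9, 9, 9, 7, 4, 9, 7, 11]
190 S [193, 186, 190, 187, 183, 183, 203, 186, 191, 127, 15, 5, 9, 179, 112, 5, 10, 5, 5, 7, 11, 7, 9, 7, 11, 7, 7, 4, 7, 6, 9, 11]
197 S [179, 188, 197, 186, 185, 190, 185, 197, 195, 107, 23, 9, 48, 189, 160, 5, 5, 5, 5, 5, 9, 8, 8, 9, 7, 5, 9, 9, 7, 6, 7, 9]
[23, 60, 111, 99, 48, 52, 92, 130, 130, 127, 120, 49, 42, 50, 44, 50, 141, 116, 124, 126, 68]
[130, 130, 129, 98, 47, 44, 72, 142, 134, 133, 112, 42, 46, 44, 36, 53, 146, 115, 122, 121, 66]
```

The top image shows the latch strip (columns 390-393, rows 169-200) lying parallel just outside the tray's end. The tray rim is against the back plate and the jars are in place. I hand it in.

```bash
python3 -c "
from cell import arm
print(arm.sign_off())"
```

```text
the job is handed in; nothing more can be done
None
```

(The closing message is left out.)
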